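# Fetch the instrument basket out of the soaking tank with the lifting hook

### The job

The lifting hook lies flat; set it in the sloped rest and let go, so that you can take it again by the end of its handle and carry it hanging straight down. With it, hook the instrument basket out of the deep soaking tank by its bail, without touching the basket with the fingers, and stand the basket on the floor of the instrument tray. Then unhook it and put the lifting hook back in its sloped rest, leaving the things that stand around where they are.

Things in the scene. Friction and masses are not known exactly. Their poses are not given: they have to be found in the camera images.
- hook: Lifting hook, 160 mm long, 90 g, loose, at first lying flat: grey handle with flat sides, flat steel shank, J at the end. Origin: middle of the underside where handle and shank meet. x: from handle to hook; y: across, to the side of the J; z: thickness, up when flat. Handle x -65 to 0, 16 wide (y), z 0 to 14; shank x 0 to 94.5, 8 wide, z 0 to 7. Centre of mass at about x 20, y 2.
- throat (a point): Middle of the hook's J throat, at hook x 80, y 13, z 3.5 mm. The throat spans y 4 to 22.5 (18.5 wide) and x 68.5 to 87.5 (19 deep). The J's foot is a 7 mm bar from the shank across, its outer side at x 94.5; the tip, 7 mm thick, y 22.5 to 29.5, runs back up to x 68.5. Same axes as the hook.
- rest: Fixed rest for the hook: grey base plate 150 x 70 x 10 mm, with two 12 mm wide posts under a sloped aluminium bed. Origin: under the base, 5 mm off its centre. x: the horizontal direction in which the bed runs down; z up.
- rest_bed: Sloped bed of the rest (fixed to it), going down at 45 degrees, its surface 115 mm above the worktop at the origin. A seated hook has this very pose: same origin and axes (x down the slope, y across, z square out of the bed), J to +y, foot against the stop. The bed bar is 12 wide, 10 thick, x -19 to 101, so the handle's upper 46 mm overhang freely.
- rest_stop (a point): Middle of the face of the rest's foot stop, at bed x 95.5 mm; the stop is a plate across the bed, y -14 to 8, standing 11 above it. Between bed x 15 and 57 two guide cheeks flare outward, from about 6 off the middle at the bed to 18 at bed z 23; elsewhere the bed has no sides. Same axes as the bed.
- tank: Fixed clear soaking tank with a grey floor and rim, open on top: outside 138 x 74 x 130 mm high, walls 4, floor 6 thick. Origin: centre of the underside. x: along its long side; z up. The basket stands on its floor, bail across the tank.
- basket: Instrument basket, loose, perforated steel, 60 (x) x 50 (y) mm, walls 30 high, about 110 g, with a fixed bail of 5 mm wire across its middle in its own y-z plane: legs at y -22 and 22, shoulders at y -16 and 16, z 66, rising to a peak at y 0. Origin: centre of the underside; z up. Under the peak the wire's lower side is 72 above the underside.
- bail_peak (a point): Centre of the bail wire at its peak, 74.5 mm above the basket's underside (moves with the basket).
- tray: Fixed flat dark grey instrument tray, 322 (x) x 364 (y) mm, rim 14 high. Origin: centre of the underside; the flat inside is 2 mm above it and reaches about 140 in x and 160 in y each way from the middle. The half toward +y is free.
- tray_free (a point): A point on the tray's inner floor in the middle of its free half.
- bur_block: Bystander on the tray: cream bur block, 72 x 156 x 36 mm, origin under its centre; leave alone.
- tweezers: Bystander on the tray: steel tweezers, 137 mm long (y), 14 mm high, origin under the centre; leave alone.
- pot: Bystander: cream pot, 77 mm across, 47 high, origin under its centre; leave alone.
- cast: Bystander: plaster cast of teeth, 66 x 68 x 30 mm, origin under its centre; leave alone.
There are look-alikes about, which are no part of the job. What is shaped like the basket but turquoise is not meant.

How it is judged:
On the way, in this order (a step that is already met when the one before it is completed fails the run):
1. the hook lies seated in the sloped rest, let go (x of hook in the frame of rest_bed between -0.025 and 0.008 m and y of hook in the frame of rest_bed between -0.008 and 0.008 m and z of hook in the frame of rest_bed between -0.006 and 0.008 m and angle between the x axis of hook and the x axis of rest_bed, either way round below 0.14 rad and contact force between the fingers and hook below 0.05 N), for 0.2 s.
2. the basket hangs on the hook above the tank's rim; the hook hangs within 35 degrees of straight down (height (world z) of basket above 0.132 m and contact force between hook and basket above 0.3 N and angle between hook's own x axis and vertical above 2.53 rad), for 0.1 s.
At the end, for the whole second after the job is handed in: The basket stands upright (within 0.08 rad) and still on the tray's flat floor (its centre within 125 mm in x and 145 mm in y of the tray's middle), free of the hook; the hook lies let go in the sloped rest, within 8 mm across, 25 mm up the slope, 8 mm off the bed and 0.14 rad of its seated pose (all of step 1 and x of basket in the frame of tray between -0.125 and 0.125 m and y of basket in the frame of tray between -0.145 and 0.145 m and contact force between basket and tray above 0.3 N and angle between basket's own z axis and vertical below 0.08 rad and contact force between basket and hook below 0.05 N and linear speed of each of basket, hook below 0.02 m/s); the robot touches nothing.
It fails at once if the fingers touch the basket (contact force between the fingers and basket above 0.3 N).
It fails at once if bur block: moved by more than 25 mm (distance of bur_block from where it was at the start of the episode above 0.025 m).
It fails at once if tweezers: moved by more than 25 mm (distance of tweezers from where it was at the start of the episode above 0.025 m).
It fails at once if pot: moved by more than 25 mm (distance of pot from where it was at the start of the episode above 0.025 m).
It fails at once if cast: moved by more than 25 mm (distance of cast from where it was at the start of the episode above 0.025 m).
It also fails if it takes over 72 s, if anything falls off the work surface, if the arm or the gripper's body presses on something with over 40 N, if the wrist force passes 120 N, or if a joint passes its speed limit or range.

### The arm

A 6-joint arm with a two-finger parallel gripper is mounted at the origin on a cart in front of the work surface, level with it; the furniture and walls round the work are solid. World frame = base frame: x ahead of the robot, y to its left, z up, the work surface at z = 0. Lengths are in m, angles in rad, forces in N, time in s.
With the tool pointing down it reaches from about 0.3 to 0.95 m from the base axis. Payload 3.1 kg.
Tool frame: the origin (TCP) lies on the centre line of the jaws, within the pads' length; the fingertips stand 8 mm ahead of it and the grasp point (between the pads) lies 11 mm behind it (robot.finger_overhang is the distance from the TCP to the fingertips, in m); z points along the fingers, y is the line along which they close (so a half turn about z gives the same grasp; the last joint's range is limited). The gripper opens to 85 mm and grips with 20 to 120 N. Pads are 22 mm wide; open, the fingers measure 114 mm over their backs; the gripper's body (76 mm by 85 mm) begins 54 mm behind the grasp point. The pads swing forward as they close: fully open they stand 13 mm farther back than shut.
Start: joints at [1.27, 0.308, 1.634, -0, 1.2, -0.07], TCP at [0.143, 0.608, 0.239] pointing down, gripper open.
Joint ranges: [-3.06, 3.06], [-0.79, 1.96], [0.05, 2.63], [-1.19, 4.34], [0.05, 2.64], [-2.94, 2.94]. Speed limits (rad/s): [2.79, 2.79, 3.14, 3.14, 3.14, 3.14].

### API

Orientations are given as a 3x3 rotation matrix whose columns are the frame's x, y, z axes.
In Python, from plant import robot gives the robot as it stands.
- The arm moves only by the tool apply_moves, never from a script. Its argument "series" is a list of rows, each a list of 7 numbers: the shift along the tool's x, y, z in units of 30 mm (1.0 is 30 mm), then the turn, a rotation vector about the tool's x, y, z in degrees, then the opening in per cent of the stroke, from 0 (shut) to 100 (fully open). A call has 1 to 8 rows; each row is the pose to reach, as a shift and turn from the pose commanded when the call began, along the tool's axes at that moment; what a row does not reach only later rows make up. A row lasts 1/12 s, in which the tool goes at most 41.7 mm and 7.16 degrees, less where a joint would pass 70% of its speed; a pose out of reach is approached as far as the arm can. A call with a gripper value outside its range is refused whole. The fingers move at their own pace and stop on an object; "squeeze" is the grip in N (left out, the last holds). Time passes only in rows, so rows that repeat a pose let the fingers close. It gives the time, the measured TCP pose, the force, the opening and the grip force at its end, in the units of the state.
- robot.observe(): the state, without advancing time (a new reading comes with each control period).
- robot.capture(name): name is "scene" or "top" or "wrist"; returns a dict with "img" (400x640x3 uint8, red, green, blue), "camera_matrix" (3x3 intrinsics, pixels), "camera_from_world" (4x4, takes a point from world to camera coordinates). Camera axes: x right, y up, looking along -z (the intrinsics and any distortion apply to the point x, -y, -z); pixel columns grow to the right and rows downward; lengths in m; the calibration is good to about 2 mm. A picture is of the moment at which its call begins. There is no depth.
- robot.sign_off(): hands the job in; it is judged then, once.
The state is a dict: "time": time; "joints": joint angles; "joint_velocities": joint speeds; "effort": joint torques, N m; "position": TCP position; "eef_rot": TCP orientation; "force": force on the tool from outside, world axes, zero at the start; "ft_torque": the same for the moment, N m; "finger_gap": opening from 0.0 (shut) to 1.0 (fully open); "finger_force": force on a finger pad.
Only numpy, scipy, OpenCV 4.12 (cv2) and the standard library are available. Lean on these libraries where they do the work, as an engineer would, in place of code of your own. Each camera call takes 0.05 s, during which the arm holds its last target. There are 200 camera calls.

## Working session

There is one attempt and no reset: what is moved stays moved. The work goes in short steps, Python scripts to look and compute and a tool call to move; the robot and the scene stay as the last step left them, time stands still between calls to the robot, and variables do not carry over. Pictures are saved under pics/ and viewed, at most 10 in all, crops included, and the job is handed in when it is done.

Besides the shell and the picture viewer there is one more tool, called after "Call:" by a JSON object that holds its "fn" and its "kwargs", one argument or row to a line. apply_moves: Moves the arm, as the interface text tells. Its arguments: {"type":"object","properties":{"series":{"type":"array","items":{"type":"array","items":{"type":"number"}}},"squeeze":{"type":"number"}},"required":["series"]}

```bash
mkdir -p pics; ls
python3 - <<'E'
from plant import robot
import cv2,json,numpy as np
s=robot.observe(); print({k:np.round(v,3).tolist() for k,v in s.items()})
for n in ["scene","top","wrist"]:
    c=robot.capture(n); cv2.imwrite(f"pics/{n}0.png",c["img"][:,:,::-1]); np.savez(f"{n}0.npz",**c)
    print(n,np.round(c["camera_matrix"],1).tolist(),np.round(c["camera_from_world"],3).tolist(),[k for k in c])
E
```

```text
pics
{'time': 0.0, 'joints': [1.27, 0.309, 1.635, -0.0, 1.2, -0.07], 'joint_velocities': [0.0, -0.002, -0.001, 0.002, -0.001, -0.0], 'effort': [-0.001, -41.526, -27.666, -0.0, 0.01, -0.0], 'position': [0.143, 0.608, 0.238], 'eef_rot': [[-0.973, 0.229, -0.001], [0.229, 0.973, -0.002], [0.0, -0.002, -1.0]], 'force': [-0.458, -0.329, -0.166], 'ft_torque': [0.056, -0.016, 0.009], 'finger_force': 0.0, 'finger_gap': 1.0}
scene [[475.0, 0.0, 310.2], [0.0, 475.0, 195.9], [0.0, 0.0, 1.0]] [[0.738, -0.674, 0.007, -0.458], [0.461, 0.512, 0.725, -0.268], [-0.492, -0.532, 0.689, -1.428], [0.0, 0.0, 0.0, 1.0]] ['img', 'camera_matrix', 'camera_from_world']
top [[438.4, 0.0, 322.0], [0.0, 438.4, 198.4], [0.0, 0.0, 1.0]] [[-0.028, -1.0, -0.002, -0.038], [0.991, -0.029, 0.133, -0.58], [-0.133, 0.001, 0.991, -1.29], [0.0, 0.0, 0.0, 1.0]] ['img', 'camera_matrix', 'camera_from_world']
wrist [[312.3, 0.0, 318.5], [0.0, 312.3, 197.5], [0.0, 0.0, 1.0]] [[0.229, 0.973, -0.002, -0.624], [-0.925, 0.217, -0.311, 0.04], [-0.303, 0.073, 0.95, -0.38], [0.0, 0.0, 0.0, 1.0]] ['img', 'camera_matrix', 'camera_from_world']
```

View pics/scene0.png

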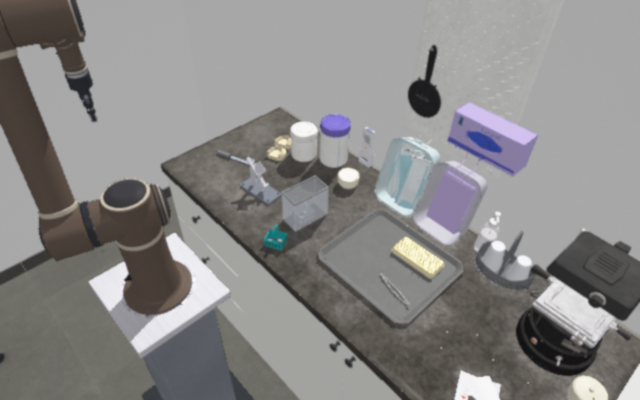

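View pics/top0.png

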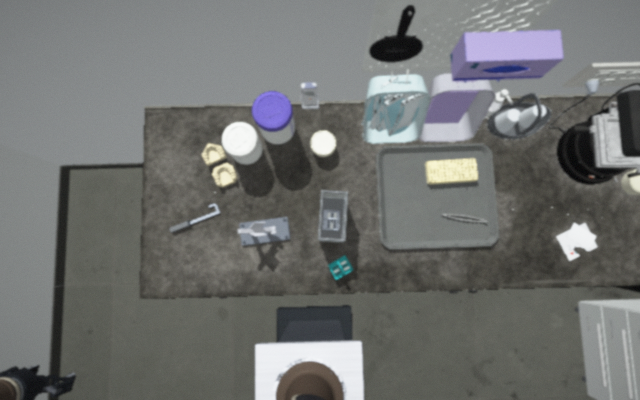

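Scene: the hook lies at top (172..217, 231..210), the rest is at (263,232), the tank with the grey basket at (333,217), and the tray at (438,195). The turquoise look-alike is at (341,268). In the scene view, the hook is at (235,157), the rest at (262,183) and the tank at (305,203).

```bash
cat > h.py <<'E'
import numpy as np, cv2
from scipy.spatial.transform import Rotation as R
def load(n): return dict(np.load(n+".npz"))
def snap(cam,name):
    from plant import robot
    c=robot.capture(cam); np.savez(name+".npz",**c); cv2.imwrite(f"pics/{name}_full.png",c["img"][:,:,::-1]); return c
def proj(c,P):
    P=np.atleast_2d(P); T=c["camera_from_world"]; q=P@T[:3,:3].T+T[:3,3]; q=q*[1,-1,-1]; p=q@c["camera_matrix"].T; return p[:,:2]/p[:,2:]
def ray(c,uv):
    T=c["camera_from_world"]; d=np.linalg.inv(c["camera_matrix"])@[uv[0],uv[1],1]; d=T[:3,:3].T@(d*[1,-1,-1]); return -T[:3,:3].T@T[:3,3], d
def onz(c,uv,z): o,d=ray(c,uv); return o+d*(z-o[2])/d[2]
def tri(views):
    A=0;b=0
    for c,uv in views:
        o,d=ray(c,uv); d=d/np.linalg.norm(d); M=np.eye(3)-np.outer(d,d); A=A+M;b=b+M@o
    return np.linalg.solve(A,b)
def crop(c,box,k,name):
    x0,y0,x1,y1=box; cv2.imwrite(f"pics/{name}.png",cv2.resize(c["img"][y0:y1,x0:x1,::-1],None,fx=k,fy=k,interpolation=cv2.INTER_CUBIC))
# goal: tool shift (30mm units) and rotvec deg from pose (p,Rm) to (p2,R2)
def rel(p,Rm,p2,R2):
    return np.round(Rm.T@(np.array(p2)-p)/0.03,3), np.round(R.from_matrix(Rm.T@R2).as_rotvec(degrees=True),2)
E
python3 - <<'E'
from h import *
t=load("top0"); s=load("scene0"); w=load("wrist0")
for n,uv,z in [("hook handle",(172,231),.01),("J",(217,210),.005),("restL",(239,234),.01),("restR",(289,229),.01),("tank",(333,217),.13),("tray",(438,195),.0),("turq",(341,268),.03)]:
    print(n,onz(t,uv,z).round(3))
for a,b,n in [((172,231),(219,153),"handle"),((217,210),(257,165),"J")]: print(n,tri([(t,a),(s,b)]).round(3))
# wrist cam in tool frame
from plant import robot
o=robot.observe();T=w["camera_from_world"];c=-T[:3,:3].T@T[:3,3]
print("cam in tool",(o["eef_rot"].T@(c-o["position"])).round(4)); print((o["eef_rot"].T@T[:3,:3].T).round(3))
# composite crop: top & scene
a=cv2.resize(t["img"][185:290,160:360,::-1],None,fx=4,fy=4,interpolation=3)[:300*2]
cv2.imwrite("pics/comp.png",a)
E
```

```text
hook handle [0.496 0.408 0.01 ]
J [0.557 0.272 0.005]
restL [0.48  0.203 0.01 ]
restR [0.491 0.049 0.01 ]
tank [ 0.514 -0.084  0.13 ]
tray [ 0.585 -0.417  0.   ]
turq [ 0.369 -0.105  0.03 ]
handle [ 0.499  0.41  -0.001]
J [ 0.568  0.269 -0.015]
cam in tool [ 0.0805  0.0003 -0.1343]
[[-0.     0.95   0.312]
 [ 1.     0.     0.   ]
 [ 0.     0.312 -0.95 ]]
```

View pics/comp.png

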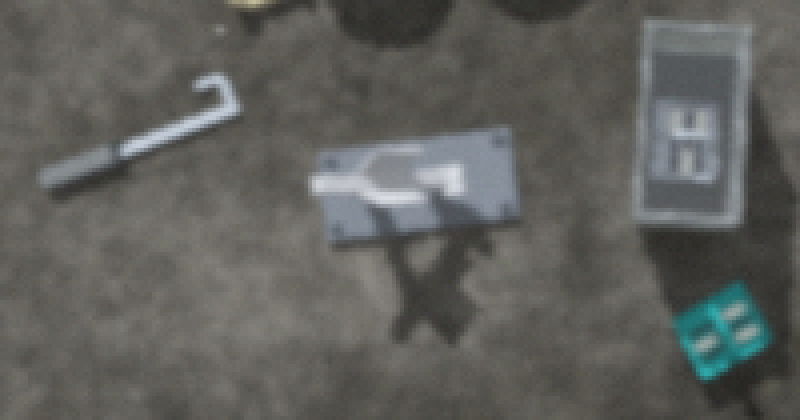

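Look-alikes: the turquoise basket at top (341,268) is ruled out, so the grey basket in the tank at (331,220) is the one. There is only one hook, at (195,220), with its J toward +x. Next I'll move the wrist camera over the hook and rest.

Call:
{"fn": "apply_moves", "kwargs": {
  "series": [
    [-1.3,-1,-0.2,0,0,0,100],
    [-2.6,-2,-0.4,0,0,0,100],
    [-3.9,-3,-0.6,0,0,0,100],
    [-5.2,-4,-0.8,0,0,0,100],
    [-6.5,-5,-1,0,0,0,100],
    [-6.5,-5,-1,0,0,0,100],
    [-6.5,-5,-1,0,0,0,100],
    [-6.5,-5,-1,0,0,0,100]
  ]
}}

```text
time: 0.82
position: [0.2998, 0.4164, 0.2695]
eef_rot: [[-0.972, 0.233, 0.0], [0.233, 0.972, 0.001], [-0.0, 0.001, -1.0]]
force: [0.2, 0.6, -0.4]
finger_gap: 0.998
finger_force: 0.0
```

Run:
```python
from h import *
from plant import robot
o=robot.observe();print(o["position"].round(4),o["joints"].round(4),o["time"]);c=snap("wrist","w1")
o=robot.observe();np.savez("o1.npz",**{k:o[k] for k in("joints","position","eef_rot")})
```

```text
[0.2998 0.4164 0.2695] [ 8.6180e-01  6.1900e-02  1.8623e+00  3.0000e-04  1.2169e+00 -4.7390e-01] 0.8167
```

Call:
{"fn": "apply_moves", "kwargs": {
  "series": [
    [-1.2,-1,-0.2,0,0,0,100],
    [-2.4,-2,-0.4,0,0,0,100],
    [-3.6,-3,-0.6,0,0,0,100],
    [-4.8,-4,-0.8,0,0,0,100],
    [-6,-5,-1,0,0,0,100],
    [-6,-5,-1,0,0,0,100],
    [-6,-5,-1,0,0,0,100],
    [-6,-5,-1,0,0,0,100]
  ]
}}

```text
time: 1.53
position: [0.4396, 0.2311, 0.299]
eef_rot: [[-0.973, 0.23, -0.001], [0.23, 0.973, 0.001], [0.001, 0.001, -1.0]]
force: [0.8, 0.2, -0.1]
finger_gap: 0.998
finger_force: 0.0
```

Run:
```python
from h import *
from plant import robot
o=robot.observe();print(o["position"].round(4),o["joints"].round(4),o["time"]);c=snap("wrist","w2")
o=robot.observe();np.savez("o2.npz",**{k:o[k] for k in("joints","position","eef_rot")})
print(o["eef_rot"].round(3))
```

```text
[0.4396 0.2311 0.299 ] [ 3.9560e-01  3.5000e-03  1.8620e+00  1.1000e-03  1.2765e+00 -9.4350e-01] 1.5333
[[-0.974  0.228 -0.002]
 [ 0.228  0.974  0.001]
 [ 0.002  0.    -1.   ]]
```

View pics/w2_full.png

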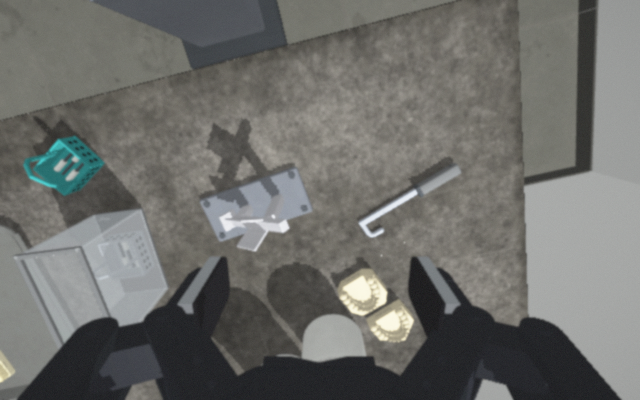

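The w2 wrist view shows the hook from handle end (460,168) to J (372,232), the rest around (257,205) with its stop to the left at (228,220), and the tank with the grey basket around (115,255). The turquoise one is at (65,165). I need one more viewpoint over the rest and tank.

Call:
{"fn": "apply_moves", "kwargs": {
  "series": [
    [-0.25,-1.1,-0.1,0,0,0,100],
    [-0.5,-2.2,-0.2,0,0,0,100],
    [-0.75,-3.3,-0.3,0,0,0,100],
    [-1,-4.4,-0.4,0,0,0,100],
    [-1.25,-5.5,-0.5,0,0,0,100],
    [-1.5,-6.5,-0.6,0,0,0,100],
    [-1.5,-6.5,-0.6,0,0,0,100],
    [-1.5,-6.5,-0.6,0,0,0,100]
  ]
}}

```text
time: 2.25
position: [0.4383, 0.0313, 0.3171]
eef_rot: [[-0.973, 0.229, -0.0], [0.229, 0.973, 0.001], [0.001, 0.001, -1.0]]
force: [-0.3, -0.2, -0.3]
finger_gap: 1.005
finger_force: 0.0
```

Run:
```python
from h import *
from plant import robot
c=snap("wrist","w3")
o=robot.observe();np.savez("o3.npz",**{k:o[k] for k in("joints","position","eef_rot")});print(o["position"],o["time"])
V={n:load(n) for n in("w1","w2","w3","top0")}
H=np.array([.53,.345,.01]);B=np.array([.485,.126,.06]);T=np.array([.514,-.084,.08])
tiles=[("w1",H,2.6),("w2",H,2.6),("w3",H,2.6),("w2",B,2.2),("w3",B,2.2),("top0",B,4),("w2",T,1.4),("w3",T,1.8),("top0",T,4)]
out=[];info={}
for i,(n,P,k) in enumerate(tiles):
    u=proj(V[n],P)[0]; M=np.array([[k,0,133-k*u[0]],[0,k,100-k*u[1]]])
    im=cv2.warpAffine(V[n]["img"][:,:,::-1],M,(266,200),flags=cv2.INTER_CUBIC); cv2.putText(im,n,(3,14),0,.45,(0,0,255),1)
    out.append(im); info[i]=(n,M.round(2).tolist())
cv2.imwrite("pics/tiles.png",np.vstack([np.hstack(out[i:i+3]) for i in (0,3,6)])); print(info)
```

```text
[0.43824981 0.03199382 0.31689294] 2.3
{0: ('w1', [[2.6, 0.0, -667.28], [0.0, 2.6, -725.68]]), 1: ('w2', [[2.6, 0.0, -933.41], [0.0, 2.6, -419.93]]), 2: ('w3', [[2.6, 0.0, -1282.34], [0.0, 2.6, -333.32]]), 3: ('w2', [[2.2, 0.0, -409.65], [0.0, 2.2, -378.04]]), 4: ('w3', [[2.2, 0.0, -741.4], [0.0, 2.2, -295.92]]), 5: ('top0', [[4.0, 0.0, -914.18], [0.0, 4.0, -823.29]]), 6: ('w2', [[1.4, 0.0, -0.54], [0.0, 1.4, -289.04]]), 7: ('w3', [[1.8, 0.0, -309.2], [0.0, 1.8, -332.71]]), 8: ('top0', [[4.0, 0.0, -1197.9], [0.0, 4.0, -773.61]])}
```

View pics/tiles.png

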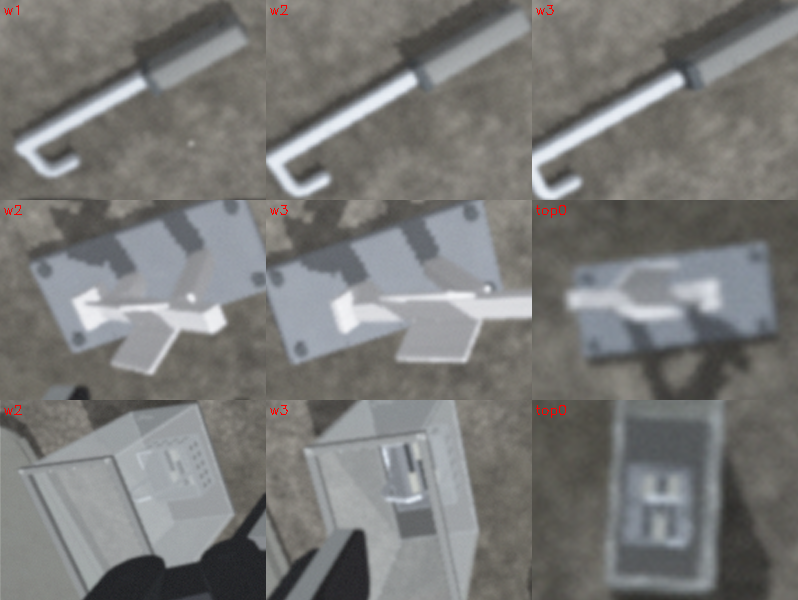

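The tiles confirm three things: the rest's stop is on the -y side (w3 tile 345,310), so the bed runs down toward -y; the hook's J is toward +x; and the basket's bail runs across the tank. I'll fit rough poses from these points and check them with a wireframe overlay.

```bash
cat > m.py <<'E'
from h import *
from scipy.optimize import least_squares
V={n:load(n) for n in("w1","w2","w3","top0","scene0")}
def Rz(a): return R.from_euler("z",a).as_matrix()
def box(x0,x1,y0,y1,z0,z1):
    P=np.array([[x,y,z] for x in(x0,x1) for y in(y0,y1) for z in(z0,z1)])/1e3
    return [(P[i],P[j]) for i in range(8) for j in range(i) if bin(i^j).count("1")==1]
HOOK=box(-65,0,-8,8,0,14)+box(0,94.5,-4,4,0,7)+box(87.5,94.5,4,29.5,0,7)+box(68.5,94.5,22.5,29.5,0,7)
BED=box(-19,101,-6,6,-10,0)+box(95.5,101,-14,8,-10,11)
ch=lambda s:[(np.array(a)/1e3,np.array(b)/1e3) for a,b in [((15,6*s,0),(15,18*s,23)),((15,18*s,23),(57,18*s,23)),((57,18*s,23),(57,6*s,0))]]
BED+=ch(1)+ch(-1)
def base(ox,oy): return box(-75+ox,75+ox,-35+oy,35+oy,0,10)
def bedR(a): return Rz(a)@R.from_euler("y",45,degrees=True).as_matrix()
def draw(im,c,M,L,Rm,t,col):
    for p,q in L:
        u=proj(c,np.array([p,q])@Rm.T+t)@M[:,:2].T+M[:,2]
        cv2.line(im,*[tuple(int(v) for v in np.round(x*8)) for x in u],col,1,cv2.LINE_AA,3)
def tile(n,P,k,w=400,h=300):
    c=V[n];u=proj(c,P)[0];M=np.array([[k,0,w/2-k*u[0]],[0,k,h/2-k*u[1]]])
    im=cv2.warpAffine(c["img"][:,:,::-1],M,(w,h),flags=cv2.INTER_CUBIC);return im,c,M
E
cat > fit1.py <<'E'
from m import *
# base corners -> world at z=.01
w2=[(200,195),(295,166),(311,210),(222,241)]
C=np.array([onz(V["w2"],u,.01)[:2] for u in w2]); tp=[((x+914.18)/4,(y+823.29)/4) for x,y in[(243,132),(58,158),(40,68),(236,43)]]
Ct=np.array([onz(V["top0"],u,.01)[:2] for u in tp])
print(C.round(4).tolist(),Ct.round(4).tolist())
for X in (C,Ct): print(X.mean(0),[np.linalg.norm(X[i]-X[i-1]) for i in range(4)],np.degrees(np.arctan2(*(X[0]-X[1]+X[3]-X[2])[::-1])))
# hook
K={"w1":(2.6,-667.28,-725.68),"w2":(2.6,-933.41,-419.93),"w3":(2.6,-1282.34,-333.32)}
obs=[("w1",(94.5,-4,7),(15,148)),("w1",(68.5,26,7),(76,160)),("w1",(-65,8,14),(247,42)),("w2",(68.5,26,7),(61,180)),("w3",(68.5,26,7),(48,181)),("w1",(0,8,14),(158,88)),("w2",(0,8,14),(157,88)),("w3",(0,8,14),(164,86))]
def f(p):
    r=[]
    for n,P,t in obs:
        k,a,b=K[n]; u=proj(V[n],Rz(p[2])@(np.array(P)/1e3)+[p[0],p[1],p[3]])[0]; r+=[u[0]*k+a-t[0],u[1]*k+b-t[1]]
    return np.array(r)/2.6
s=least_squares(f,[.53,.345,-1.15,0],loss="soft_l1");print("hook x y yaw z0",s.x,np.degrees(s.x[2]),f(s.x).round(1))
np.save("hook.npy",s.x)
E
python3 fit1.py
```

```text
[[0.4536, 0.0551], [0.4441, 0.1972], [0.5121, 0.2033], [0.5295, 0.0622]] [[0.4613, 0.049], [0.4456, 0.1906], [0.5148, 0.2041], [0.5297, 0.0532]]
[0.48484392 0.1294293 ] [np.float64(0.07614236281815455), np.float64(0.1424620362712034), np.float64(0.0682961663314727), np.float64(0.1422143816290955)] -84.58973211594802
[0.48785577 0.12423347] [np.float64(0.06855459997347878), np.float64(0.1424285910804159), np.float64(0.0705271797921796), np.float64(0.15169598631161837)] -84.00977203406725
hook x y yaw z0 [ 5.18773731e-01  3.55082465e-01 -1.20142759e+00 -7.20621329e-04] -68.83673020043126 [-0.8 -0.3  0.5  0.1  0.2 -0.9  0.9 -1.7  0.9 -1.  -1.9  2.4  0.2  0.9
 -1.   1.3]
```

Run:
```python
from m import *
h=np.load("hook.npy"); a=np.radians(-84.3); c0=np.array([.486,.127,0])
ims=[]
for n in("w2","w3"):
    im,c,M=tile(n,[.485,.126,.06],3.2)
    draw(im,c,M,base(0,0),Rz(a),c0,(0,255,0))
    for s,col in((5,(0,0,255)),(-5,(255,128,0))):
        draw(im,c,M,BED,bedR(a),c0+Rz(a)@[s/1e3,0,.115],col)
    ims.append(im)
im,c,M=tile("w1",[.525,.35,.01],3.4);draw(im,c,M,HOOK,Rz(h[2]),[h[0],h[1],0],(0,0,255));ims.append(im)
im,c,M=tile("w3",[.5,-.09,.08],3.4);ims.append(im);print(M.round(2))
cv2.imwrite("pics/ov1.png",np.vstack([np.hstack(ims[:2]),np.hstack(ims[2:])]))
```

```text
[[   3.4     0.   -609.22]
 [   0.      3.4  -638.23]]
```

View pics/ov1.png

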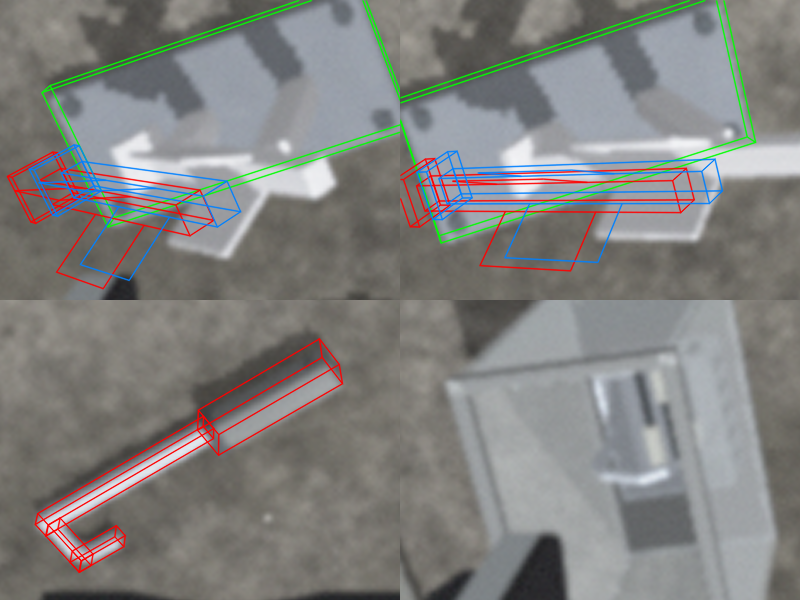

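```bash
cat > fit2.py <<'E'
from m import *
a=np.radians(-84.3); c0=np.array([.486,.127,0]); B0=c0+Rz(a)@[-.005,0,.115]
K={n:tile(n,[.485,.126,.06],3.2)[2] for n in("w2","w3")}
pr=lambda n,P,t,al:(proj(V[n],np.atleast_2d(P)/1e3@bedR(al).T+t)@K[n][:,:2].T+K[n][:,2])
obs=[("w3",(15,18,23),(297,240)),("w3",(57,18,23),(198,236)),("w2",(57,18,23),(168,243)),("w2",(15,18,23),(223,257)),("w2",(15,6,0),(262,190)),("w3",(15,6,0),(312,195)),("w2",(-19,6,0),(335,189)),("w2",(-19,-6,0),(322,159))]
f=lambda p:np.concatenate([pr(n,np.array(P,float),p[:3],p[3])[0]-u for n,P,u in obs])/3.2
s=least_squares(f,[*B0,a],loss="soft_l1");p=s.x
print(p,np.degrees(p[3]),f(p).round(1)); np.save("bed.npy",p)
print("in base frame",(Rz(a).T@(p[:3]-c0)).round(4))
S=np.array([(x,y,z) for x in(95.5,) for y in(-14,8) for z in(0,11)],float)
for n in K: print(n,S.tolist(),pr(n,S,p[:3],p[3]).round().tolist())
E
python3 fit2.py
```

```text
[ 0.48441515  0.16735394  0.11261552 -1.44159311] -82.59720102373858 [-0.2 -1.  -0.7  0.   1.2 -0.1  1.5 -0.8  0.6  0.4  1.4 -5.4 -5.2  2.6
 -5.5  2.3]
in base frame [-0.0403  0.0024  0.1126]
w2 [[95.5, -14.0, 0.0], [95.5, -14.0, 11.0], [95.5, 8.0, 0.0], [95.5, 8.0, 11.0]] [[141.0, 138.0], [118.0, 151.0], [163.0, 184.0], [142.0, 197.0]]
w3 [[95.5, -14.0, 0.0], [95.5, -14.0, 11.0], [95.5, 8.0, 0.0], [95.5, 8.0, 11.0]] [[125.0, 142.0], [110.0, 154.0], [140.0, 189.0], [126.0, 201.0]]
```

```bash
cat > fit3.py <<'E'
from m import *
from scipy.ndimage import gaussian_filter
p0=np.load("bed.npy"); 
E=lambda a,b:(np.array(a,float)/1e3,np.array(b,float)/1e3)
L=[E((-19,-6,0),(15,-6,0)),E((-19,6,0),(15,6,0)),E((-19,-6,0),(-19,6,0)),E((-19,-6,-10),(-19,6,-10)),
 E((15,18,23),(57,18,23)),E((15,6,0),(15,18,23)),E((57,6,0),(57,18,23)),E((15,-18,23),(57,-18,23)),
 E((95.5,-14,11),(95.5,8,11)),E((101,-14,11),(101,8,11)),E((95.5,-14,0),(95.5,-14,11)),E((95.5,8,0),(95.5,8,11)),E((57,-6,0),(95,-6,0)),E((57,6,0),(95,6,0))]
G={}
for n in("w2","w3"):
    g=cv2.cvtColor(V[n]["img"],cv2.COLOR_RGB2GRAY).astype(float); g=gaussian_filter(g,.7)
    G[n]=[np.gradient(g)[1],np.gradient(g)[0]]
def score(p,sig=.8,detail=False):
    out=[]
    for n in G:
        for a,b in L:
            P=np.linspace(a,b,25)@bedR(p[3]).T+p[:3]; u=proj(V[n],P).astype(np.float32)
            d=u[-1]-u[0]; d=d/np.linalg.norm(d); nx,ny=-d[1],d[0]
            s=lambda im:cv2.remap(gaussian_filter(im,sig).astype(np.float32),u[:,:1],u[:,1:],1)
            out.append(abs((s(G[n][0])*nx+s(G[n][1])*ny).mean())*np.linalg.norm(b-a)**.5)
    return np.array(out) if detail else -np.sum(out)
if __name__=="__main__":
    from scipy.optimize import minimize
    best=None
    for sig in (2.5,1.2,.6):
        # cache blurred
        GB={n:[gaussian_filter(x,sig) for x in G[n]] for n in G}; G0=dict(G); G.update(GB)
        for st in ([p0] if best is None else [best])+([p0+np.r_[np.random.RandomState(i).normal(0,.004,3),0.03*(-1)**i] for i in range(6)] if best is None else []):
            f=lambda q:score(st+q*[.003,.003,.003,.03],.01)+2*((st+q*[.003,.003,.003,.03])[2]-.115)**2/.003**2
            r=minimize(f,np.zeros(4),method="Nelder-Mead",options=dict(initial_simplex=np.vstack([np.zeros(4),np.eye(4)]),maxiter=200))
            x=st+r.x*[.003,.003,.003,.03]; print(sig,x.round(4),round(r.fun,1))
            if st is p0 or r.fun<bf: bf=r.fun;bb=x
            if best is not None: bb=x
        best=bb; bf=1e9; G.update(G0)
    print(best,np.degrees(best[3])); np.save("bed.npy",best)
E
timeout 300 python3 fit3.py
python3 - <<'E'
from m import *
p=np.load("bed.npy"); ims=[]
for n in("w2","w3"):
    im,c,M=tile(n,[.485,.126,.06],3.2);draw(im,c,M,BED,bedR(p[3]),p[:3],(0,0,255));ims.append(im)
cv2.imwrite("pics/ov2.png",np.hstack(ims))
E
```

```text
2.5 [ 0.4842  0.1676  0.1155 -1.4619] -32.5
2.5 [ 0.4842  0.1675  0.1156 -1.4607] -32.5
2.5 [ 0.4842  0.1676  0.1155 -1.4617] -32.5
2.5 [ 0.4841  0.1675  0.1156 -1.4615] -32.5
2.5 [ 0.4922  0.1649  0.1149 -1.4408] -20.8
2.5 [ 0.4843  0.1675  0.1155 -1.4656] -32.5
2.5 [ 0.484   0.1675  0.1155 -1.4582] -32.5
1.2 [ 0.4844  0.1674  0.1156 -1.461 ] -50.8
0.6 [ 0.4844  0.1674  0.1156 -1.4609] -60.9
[ 0.48444649  0.16740288  0.11562676 -1.46093673] -83.7055087906356
```

View pics/ov2.png

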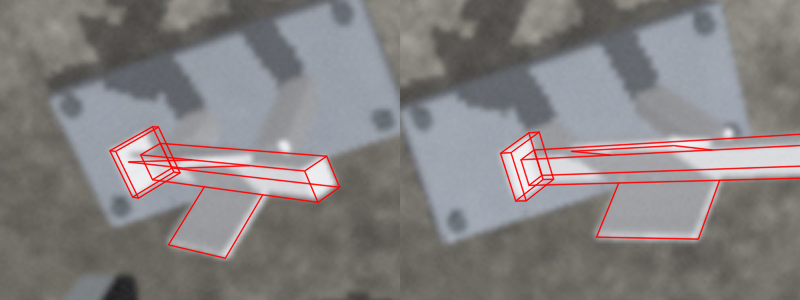

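The refined bed wireframe lies on the bed, stop and cheek edges in both views (stop corner 112,150 and bed end 335,188 in the left tile). The fitted height of 115.6 mm agrees with the 115 mm given. Now I'll work out the first grasp.

```bash
cat > g.py <<'E'
from m import *
from plant import robot
h=np.load("hook.npy"); b=np.load("bed.npy"); RB=bedR(b[3]); OB=b[:3]
G1=np.array([[-1,0,0],[0,1,0],[0,0,-1.]]).T   # tool axes in hook frame (columns)
G2=np.array([[0,0,-1],[0,1,0],[1,0,0.]]).T
def go(name,p,Rt,st=None):
    o=st or robot.observe(); d,r=rel(o["position"],o["eef_rot"],p,Rt); print(name,d.tolist(),r.tolist(),"| target",np.round(p,4).tolist()); return dict(position=np.array(p),eef_rot=Rt)
def where():
    o=robot.observe();print("t",round(o["time"],2),o["position"].round(4),o["joints"].round(2),"F",o["force"].round(1),round(o["finger_gap"],3),o["finger_force"]);return o
E
python3 - <<'E'
from g import *
where(); RH=Rz(h[2]); P=np.array([h[0],h[1],0])+RH@[-.040,0,0]; Rt=RH@G1
s=go("hover",P+[0,0,.10],Rt); go("down",P+[0,0,.0105],Rt,s)
E
```

```text
t 2.3 [0.4382 0.032  0.3169] [-0.03 -0.13  1.95  0.    1.32 -1.37] F [ 0.3  1.2 -0.2] 1.001 0.0
hover [0.584, 12.191, 7.244] [0.03, -0.09, 55.67] | target [0.5043, 0.3924, 0.1]
down [0.0, 0.0, 2.983] [0.0, 0.0, 0.0] | target [0.5043, 0.3924, 0.0105]
```

Call:
{"fn": "apply_moves", "kwargs": {
  "series": [
    [0.1,1.2,0.5,0,0,7,80],
    [0.2,2.4,1,0,0,14,80],
    [0.3,3.6,1.5,0,0,21,80],
    [0.4,4.8,2,0,0,28,80],
    [0.5,6,2.5,0,0,35,80],
    [0.5,7.2,3,0,0,42,80],
    [0.6,8.4,3.5,0,0,49,80],
    [0.6,9.4,4,0,0,55.7,80]
  ]
}}

```text
time: 2.97
position: [0.4836, 0.3142, 0.1961]
eef_rot: [[-0.393, 0.92, -0.001], [0.92, 0.393, 0.001], [0.001, -0.0, -1.0]]
force: [1.3, -0.5, -0.0]
finger_gap: 0.799
finger_force: 0.0
```

Run:
```python
from g import *
where(); RH=Rz(h[2]); P=np.array([h[0],h[1],0])+RH@[-.040,0,0]; Rt=RH@G1
s=go("hover",P+[0,0,.10],Rt); go("down",P+[0,0,.0105],Rt,s)
```

```text
t 2.97 [0.4836 0.3142 0.1961] [0.5  0.26 1.79 0.   1.09 0.1 ] F [ 1.3 -0.5 -0. ] 0.799 0.0
hover [2.122, 1.66, 3.205] [-0.03, -0.07, 1.95] | target [0.5043, 0.3924, 0.1]
down [0.0, 0.0, 2.983] [0.0, 0.0, 0.0] | target [0.5043, 0.3924, 0.0105]
```

Call:
{"fn": "apply_moves", "kwargs": {
  "series": [
    [1.1,0.8,1.2,0,0,0,60],
    [2.1,1.65,2.4,0,0,0,60],
    [2.1,1.65,3.6,0,0,0,60],
    [2.1,1.65,4.8,0,0,0,60],
    [2.1,1.65,4.8,0,0,0,60]
  ]
}}

```text
time: 3.38
position: [0.4986, 0.3869, 0.0443]
eef_rot: [[-0.399, 0.917, -0.013], [0.917, 0.399, -0.008], [-0.002, -0.015, -1.0]]
force: [-2.2, -1.8, -2.0]
finger_gap: 0.604
finger_force: 0.0
```

Run:
```python
from g import *
where(); RH=Rz(h[2]); P=np.array([h[0],h[1],0])+RH@[-.040,0,0]; Rt=RH@G1
go("down",P+[0,0,.0105],Rt)
```

```text
t 3.38 [0.4986 0.3869 0.0443] [0.59 0.56 1.71 0.   0.88 0.18] F [-2.2 -1.8 -2. ] 0.604 0.0
down [0.092, 0.266, 1.124] [-0.85, 0.12, 2.35] | target [0.5043, 0.3924, 0.0105]
```

Call:
{"fn": "apply_moves", "kwargs": {
  "series": [
    [0.1,0.25,0,0,0,2.3,50],
    [0.1,0.25,0,0,0,2.3,50],
    [0.1,0.25,0,0,0,2.3,50]
  ]
}}

```text
time: 3.63
position: [0.5116, 0.3939, 0.0542]
eef_rot: [[-0.36, 0.933, 0.001], [0.933, 0.36, 0.001], [0.0, 0.001, -1.0]]
force: [-0.3, -1.0, 1.2]
finger_gap: 0.503
finger_force: 0.0
```

Run:
```python
from g import *
where(); RH=Rz(h[2]); P=np.array([h[0],h[1],0])+RH@[-.040,0,0]; Rt=RH@G1
go("down",P+[0,0,.0105],Rt)
```

```text
t 3.63 [0.5116 0.3939 0.0542] [0.59 0.56 1.69 0.   0.89 0.22] F [-0.3 -1.   1.2] 0.503 0.0
down [0.039, -0.246, 1.456] [0.06, -0.03, -0.09] | target [0.5043, 0.3924, 0.0105]
```

Call:
{"fn": "apply_moves", "kwargs": {
  "series": [
    [0.05,-0.25,0.5,0,0,0,50],
    [0.05,-0.25,1,0,0,0,50],
    [0.05,-0.25,1.45,0,0,0,45],
    [0.05,-0.25,1.45,0,0,0,0],
    [0.05,-0.25,1.45,0,0,0,0],
    [0.05,-0.25,1.45,0,0,0,0],
    [0.05,-0.25,1.45,0,0,0,0],
    [0.05,-0.25,1.45,0,0,0,0]
  ],
  "squeeze": 70
}}

```text
time: 4.3
position: [0.5046, 0.3909, 0.01]
eef_rot: [[-0.357, 0.934, -0.0], [0.934, 0.357, 0.0], [0.0, 0.0, -1.0]]
force: [-0.1, 0.9, -0.7]
finger_gap: 0.163
finger_force: 71.8
```

Run:
```python
from g import *
where(); RH=Rz(h[2]); P=np.array([h[0],h[1],0])+RH@[-.040,0,0]; Rt=RH@G1
go("err",P+[0,0,.0105],Rt)
```

```text
t 4.3 [0.5046 0.3909 0.01  ] [0.59 0.62 1.71 0.   0.81 0.23] F [-0.1  0.9 -0.7] 0.163 71.78009033203125
err [0.05, 0.011, -0.017] [0.0, -0.0, -0.27] | target [0.5043, 0.3924, 0.0105]
```

```bash
cat >> g.py <<'E'
T1=np.array([-.0385,0,.010])
def seat(dx,dy,dz): return OB+RB@(np.array([dx,dy,dz])+T1), RB@G1
E
python3 - <<'E'
from g import *
o=robot.observe(); s=dict(position=o["position"]+[0,0,.18],eef_rot=o["eef_rot"])
s=go("pre",*seat(-.006,0,.06),s)
E
```

```text
pre [-7.302, -3.434, -0.22] [-5.73, 44.75, 13.84] | target [0.4864, 0.1495, 0.1966]
```

Call:
{"fn": "apply_moves", "kwargs": {
  "series": [
    [0,0,-0.5,0,0,0,0],
    [0,0,-1.5,0,0,0,0],
    [0,0,-2.7,0,0,0,0],
    [0,0,-3.9,0,0,0,0],
    [0,0,-5,0,0,0,0],
    [0,0,-6,0,0,0,0],
    [0,0,-6,0,0,0,0],
    [0,0,-6,0,0,0,0]
  ]
}}

```text
time: 4.97
position: [0.5062, 0.3922, 0.1942]
eef_rot: [[-0.357, 0.934, 0.006], [0.934, 0.357, 0.004], [0.002, 0.007, -1.0]]
force: [-0.2, 0.1, -1.2]
finger_gap: 0.162
finger_force: 71.9
```

Run:
```python
from g import *
where();s=go("pre",*seat(-.006,0,.06))
```

```text
t 4.97 [0.5062 0.3922 0.1942] [0.59 0.38 1.64 0.   1.12 0.23] F [-0.2  0.1 -1.2] 0.162 71.88692808151245
pre [-7.322, -3.502, -0.116] [-5.36, 44.6, 14.01] | target [0.4864, 0.1495, 0.1966]
```

Call:
{"fn": "apply_moves", "kwargs": {
  "series": [
    [0,0,-0.8,-0.8,6.4,2,0],
    [0,0,-1.6,-1.5,12.7,4,0],
    [0,0,-2.4,-2.3,19.1,6,0],
    [0,0,-3.2,-3.1,25.5,8,0],
    [0,0,-4,-3.8,31.9,10,0],
    [0,0,-4.5,-4.6,38.2,12,0],
    [0,0,-4.5,-5.4,44.6,14,0],
    [0,0,-4.5,-5.4,44.6,14,0]
  ]
}}

```text
time: 5.63
position: [0.5029, 0.3876, 0.3203]
eef_rot: [[-0.065, 0.994, -0.084], [0.707, 0.105, 0.699], [0.704, -0.014, -0.71]]
force: [-1.6, -0.4, -3.7]
finger_gap: 0.164
finger_force: 71.9
```

Run:
```python
from g import *
where();p,Rt=seat(-.006,0,.06);s=go("above",p+[0,0,.12],Rt);go("pre",p,Rt,s)
```

```text
t 5.63 [0.5029 0.3876 0.3203] [ 0.24  0.18  1.81  0.85  1.2  -0.21] F [-1.6 -0.4 -3.7] 0.164 71.87686085700989
above [-5.666, -1.381, -5.412] [-0.39, 0.27, -0.73] | target [0.4864, 0.1495, 0.3166]
pre [-2.828, 0.0, 2.828] [0.0, 0.0, 0.0] | target [0.4864, 0.1495, 0.1966]
```

Call:
{"fn": "apply_moves", "kwargs": {
  "series": [
    [-0.8,-0.2,-0.8,0,0,0,0],
    [-1.6,-0.4,-1.6,0,0,0,0],
    [-2.4,-0.6,-2.4,0,0,0,0],
    [-3.3,-0.8,-3.2,0,0,0,0],
    [-4.1,-1,-4,0,0,0,0],
    [-4.9,-1.2,-4.8,0,0,0,0],
    [-5.7,-1.4,-5.4,-0.2,0.1,-0.4,0],
    [-5.7,-1.4,-5.4,-0.2,0.1,-0.4,0]
  ]
}}

```text
time: 6.3
position: [0.4877, 0.1481, 0.3167]
eef_rot: [[-0.075, 0.994, -0.079], [0.708, 0.109, 0.697], [0.702, -0.004, -0.712]]
force: [0.2, 0.9, -2.3]
finger_gap: 0.164
finger_force: 71.9
```

Run:
```python
from g import *
where();p,Rt=seat(-.006,0,.06);s=go("pre",p,Rt)
```

```text
t 6.3 [0.4877 0.1481 0.3167] [-0.22  0.11  1.9   0.73  1.47 -0.53] F [ 0.2  0.9 -2.3] 0.164 71.91196203231812
pre [-2.774, -0.022, 2.887] [-0.14, 0.41, -0.18] | target [0.4864, 0.1495, 0.1966]
```

Call:
{"fn": "apply_moves", "kwargs": {
  "series": [
    [-0.6,0,0.6,0,0.4,-0.1,0],
    [-1.2,0,1.2,0,0.4,-0.1,0],
    [-1.8,0,1.9,0,0.4,-0.1,0],
    [-2.4,0,2.5,0,0.4,-0.1,0],
    [-2.75,0,2.9,0,0.4,-0.1,0],
    [-2.75,0,2.9,0,0.4,-0.1,0],
    [-2.75,0,2.9,0,0.4,-0.1,0]
  ]
}}

```text
time: 6.88
position: [0.4874, 0.1562, 0.1989]
eef_rot: [[-0.08, 0.993, -0.082], [0.698, 0.115, 0.707], [0.711, -0.001, -0.703]]
force: [0.7, -0.4, -0.6]
finger_gap: 0.16
finger_force: 71.8
```

Run:
```python
from g import *
where();p,Rt=seat(-.006,0,.01);s=go("z10",p,Rt);go("seat",*seat(-.004,0,.0005),s)
c=snap("top","t1");c=snap("scene","s1")
o=robot.observe();RH=o["eef_rot"]@G1.T;t=o["position"]-RH@T1;ims=[]
V.update(t1=load("t1"),s1=load("s1"))
for n in("t1","s1"):
    im,c,M=tile(n,[.485,.12,.12],5);draw(im,c,M,HOOK,RH,t,(0,0,255));draw(im,c,M,BED,RB,OB,(0,255,0));ims.append(im)
    ims.append(tile(n,[.485,.12,.12],5)[0])
cv2.imwrite("pics/ov3.png",np.vstack([np.hstack(ims[:2]),np.hstack(ims[2:])]))
```

```text
t 6.88 [0.4874 0.1562 0.1989] [-0.21  0.27  1.98  0.78  1.3  -0.7 ] F [ 0.7 -0.4 -0.6] 0.16 71.84469223022461
z10 [-0.217, -0.052, 1.565] [-0.23, -0.35, 0.18] | target [0.4825, 0.1846, 0.1612]
seat [-0.067, 0.0, 0.317] [0.0, 0.0, 0.0] | target [0.482, 0.1899, 0.1531]
```

View pics/ov3.png

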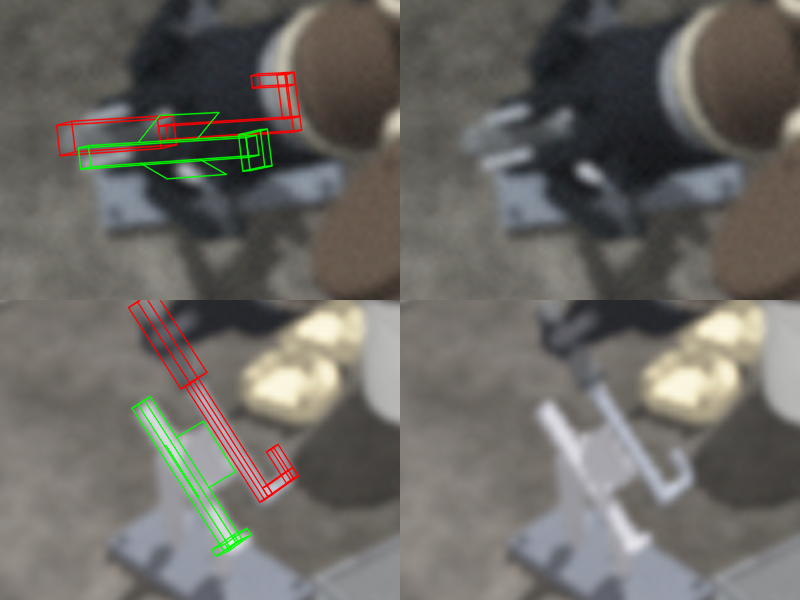

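The hook is held as predicted, parallel above the bed, with its J corner at (663,498) against a predicted (265+400,500). Lowering it onto the bed.

Call:
{"fn": "apply_moves", "kwargs": {
  "series": [
    [-0.2,-0.05,0.5,-0.2,-0.3,0.2,0],
    [-0.2,-0.05,1,-0.2,-0.3,0.2,0],
    [-0.2,-0.05,1.5,-0.2,-0.3,0.2,0],
    [-0.2,-0.05,1.55,-0.2,-0.3,0.2,0],
    [-0.2,-0.05,1.55,-0.2,-0.3,0.2,0]
  ]
}}

```text
time: 7.4
position: [0.484, 0.1841, 0.1636]
eef_rot: [[-0.08, 0.994, -0.075], [0.703, 0.109, 0.703], [0.707, 0.004, -0.707]]
force: [0.1, -0.8, -0.3]
finger_gap: 0.164
finger_force: 71.8
```

Run:
```python
from g import *
o=where();s=go("seat",*seat(-.004,0,.0005)); print("hook in bed",(RB.T@(o["position"]-OB)-T1).round(4))
```

```text
t 7.4 [0.484  0.1841 0.1636] [-0.15  0.32  2.01  0.82  1.2  -0.73] F [ 0.1 -0.8 -0.3] 0.164 71.847163438797
seat [-0.106, -0.047, 0.388] [0.17, 0.01, 0.15] | target [0.482, 0.1899, 0.1531]
hook in bed [-0.0072  0.0014  0.0121]
```

Call:
{"fn": "apply_moves", "kwargs": {
  "series": [
    [-0.05,-0.03,0.2,0,0,0,0],
    [-0.1,-0.05,0.38,0,0,0,0],
    [-0.1,-0.05,0.38,0,0,0,0],
    [-0.1,-0.05,0.38,0,0,0,0]
  ]
}}

```text
time: 7.73
position: [0.4815, 0.1894, 0.1524]
eef_rot: [[-0.078, 0.994, -0.075], [0.703, 0.108, 0.703], [0.707, 0.003, -0.707]]
force: [-0.0, -0.2, -0.2]
finger_gap: 0.161
finger_force: 71.9
```

Run:
```python
from g import *
o=where(); print("hook in bed",(RB.T@(o["position"]-OB)-T1).round(4), "F bed",(RB.T@o["force"]).round(1))
```

```text
t 7.73 [0.4815 0.1894 0.1524] [-0.14  0.33  2.02  0.83  1.18 -0.74] F [-0.  -0.2 -0.2] 0.161 71.86452269554138
hook in bed [-0.0032 -0.0005  0.0003] F bed [ 0.2 -0.   0. ]
```

Call:
{"fn": "apply_moves", "kwargs": {
  "series": [
    [0,0,0.03,0,0,0,0],
    [0,0,0.06,0,0,0,0],
    [0,0,0.08,0,0,0,0],
    [0,0,0.08,0,0,0,0]
  ]
}}

```text
time: 8.07
position: [0.4819, 0.1902, 0.1519]
eef_rot: [[-0.08, 0.994, -0.075], [0.703, 0.109, 0.703], [0.707, 0.004, -0.707]]
force: [-1.8, -6.9, 6.3]
finger_gap: 0.165
finger_force: 73.3
```

Run:
```python
from g import *
o=where(); print("hook in bed",(RB.T@(o["position"]-OB)-T1).round(4), "F bed",(RB.T@o["force"]).round(1))
```

```text
t 8.07 [0.4819 0.1902 0.1519] [-0.14  0.33  2.02  0.83  1.18 -0.74] F [-1.8 -6.9  6.3] 0.165 73.28896880149841
hook in bed [-0.0034 -0.0001 -0.0006] F bed [ 0.2 -2.6  9.2]
```

The bed pushes back with 9 N along bed z, so the hook is seated. Releasing and backing off along the bed normal.

Call:
{"fn": "apply_moves", "kwargs": {
  "series": [
    [0,0,0.06,0,0,0,30],
    [0,0,0.04,0,0,0,45],
    [0,0,0.04,0,0,0,50],
    [0,0,-0.4,0,0,0,50],
    [0,0,-1.2,0,0,0,50],
    [0,0,-2.2,0,0,0,50],
    [0,0,-3.2,0,0,0,50],
    [0,0,-3.2,0,0,0,50]
  ]
}}

```text
time: 8.73
position: [0.4926, 0.1203, 0.2231]
eef_rot: [[-0.082, 0.994, -0.066], [0.705, 0.105, 0.702], [0.705, 0.012, -0.709]]
force: [0.3, 0.3, 0.2]
finger_gap: 0.502
finger_force: 0.0
```

```bash
cat > chk.py <<'E'
# fit hook along bed (dx,dz) by gradient of hook edges in a view, and overlay
from g import *
import sys
E
python3 - <<'E'
from g import *
o=where()
snap("scene","s2");snap("wrist","w4")
V.update(s2=load("s2"),w4=load("w4"));ims=[]
for n in("s2","w4"):
    im,c,M=tile(n,OB+RB@[.03,0,0],5 if n[0]=="s" else 1.5);ims.append(im.copy());draw(im,c,M,HOOK,RB,OB,(0,0,255));ims.append(im)
cv2.imwrite("pics/ov4.png",np.vstack([np.hstack(ims[:2]),np.hstack(ims[2:])]))
TG=np.array([-.046,0,.007])
p=OB+RB@TG;R2=RB@G2
go("g2 pre (90mm up-slope)",OB+RB@(TG+[-.09,0,0]),R2);
E
```

```text
t 8.73 [0.4926 0.1203 0.2231] [-0.27  0.24  1.96  0.74  1.35 -0.7 ] F [0.3 0.3 0.2] 0.502 0.0
g2 pre (90mm up-slope) [3.145, -0.022, 3.28] [0.35, -89.94, -0.19] | target [0.4744, 0.2581, 0.2167]
```

View pics/ov4.png

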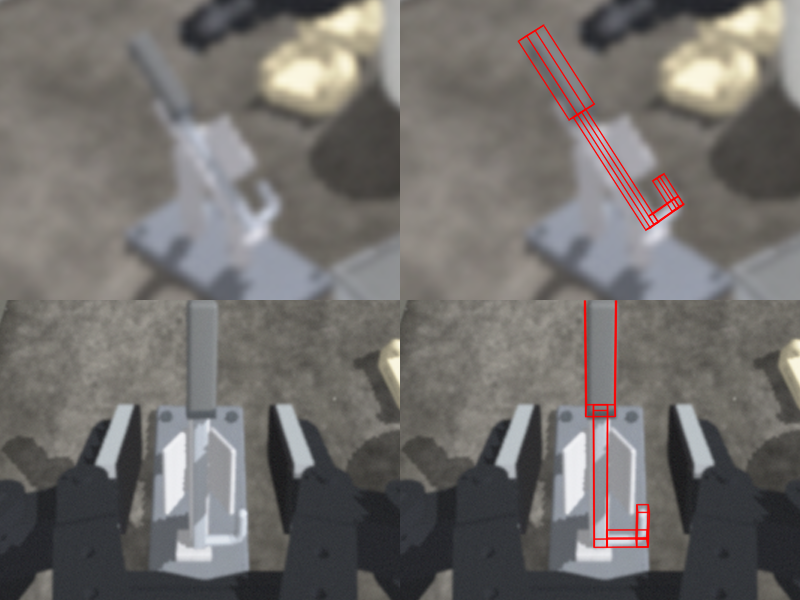

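The hook lies straight in the bed with its foot at the stop (bottom-left tile 195,545) and its handle free above. Next I swing the tool to come along the handle from the top end.

Call:
{"fn": "apply_moves", "kwargs": {
  "series": [
    [0.6,0,-0.3,0,-6,0,50],
    [1.2,0,-0.3,0,-12,0,50],
    [1.8,0,-0.3,0,-18,0,50],
    [2.4,0,-0.3,0,-25,0,50],
    [3,0,-0.3,0,-32,0,50],
    [3.4,0,-0.3,0,-39,0,50],
    [3.4,0,-0.3,0,-46,0,50],
    [3.4,0,-0.3,0,-46,0,50]
  ]
}}

```text
time: 9.5
position: [0.4799, 0.1937, 0.2974]
eef_rot: [[-0.117, 0.993, 0.006], [0.993, 0.117, -0.018], [-0.019, 0.004, -1.0]]
force: [-0.6, 1.2, 0.7]
finger_gap: 0.5
finger_force: 0.0
```

Run:
```python
from g import *
o=where(); print((RB.T@(o["position"]-OB)).round(3))
TG=np.array([-.046,0,.007])
go("g2 pre",OB+RB@(TG+[-.09,0,0]),RB@G2)
```

```text
t 9.5 [0.4799 0.1937 0.2974] [ 0.31  0.05  1.82 -0.02  1.27  0.2 ] F [-0.6  1.2  0.7] 0.5 0.0
[-0.147 -0.002  0.11 ]
g2 pre [2.202, 0.06, 2.649] [0.36, -43.92, 0.3] | target [0.4744, 0.2581, 0.2167]
```

Call:
{"fn": "apply_moves", "kwargs": {
  "series": [
    [0.8,0,0,0,-6,0,50],
    [1.6,0,0,0,-13,0,50],
    [2.2,0,0,0,-20,0,50],
    [2.2,0,0.6,0,-27,0,50],
    [2.2,0.05,1.3,0,-34,0,50],
    [2.2,0.05,2,0,-40,0,50],
    [2.2,0.05,2.6,0.3,-44,0.3,50],
    [2.2,0.05,2.6,0.3,-44,0.3,50]
  ]
}}

```text
time: 10.17
position: [0.4711, 0.2517, 0.2085]
eef_rot: [[-0.085, 0.995, 0.061], [0.696, 0.103, -0.71], [-0.713, -0.018, -0.701]]
force: [-0.9, -0.5, -2.3]
finger_gap: 0.5
finger_force: 0.0
```

Run:
```python
from g import *
o=where(); print((RB.T@(o["position"]-OB)).round(3))
TG=np.array([-.046,0,.007])
go("g2 pre",OB+RB@(TG+[-.09,0,0]),RB@G2); go("g2",OB+RB@(TG),RB@G2)
```

```text
t 10.17 [0.4711 0.2517 0.2085] [ 0.74  0.49  1.65 -0.6   1.56  0.81] F [-0.9 -0.5 -2.3] 0.5 0.0
[-0.126 -0.004  0.005]
g2 pre [-0.058, 0.129, -0.338] [-0.99, 0.45, 0.46] | target [0.4744, 0.2581, 0.2167]
g2 [-0.035, 0.181, 2.661] [-0.99, 0.45, 0.46] | target [0.4814, 0.1948, 0.1531]
```

Call:
{"fn": "apply_moves", "kwargs": {
  "series": [
    [-0.04,0.15,0,-1,0.4,0.4,45],
    [-0.04,0.15,0,-1,0.4,0.4,45],
    [-0.04,0.15,0,-1,0.4,0.4,45]
  ]
}}

```text
time: 10.42
position: [0.4816, 0.2526, 0.2213]
eef_rot: [[-0.062, 0.994, 0.09], [0.712, 0.107, -0.694], [-0.7, 0.021, -0.714]]
force: [0.5, 0.2, 0.1]
finger_gap: 0.447
finger_force: 0.0
```

Run:
```python
from g import *
o=where(); print((RB.T@(o["position"]-OB)).round(4))
go("g2",OB+RB@[-.042,0,.007],RB@G2)
```

```text
t 10.42 [0.4816 0.2526 0.2213] [ 0.73  0.47  1.64 -0.61  1.54  0.82] F [0.5 0.2 0.1] 0.447 0.0
[-0.1349  0.0065  0.0146]
g2 [0.218, -0.261, 3.095] [0.74, -0.59, -0.92] | target [0.4817, 0.192, 0.1503]
```

Call:
{"fn": "apply_moves", "kwargs": {
  "series": [
    [0.2,-0.25,0.4,0.7,-0.6,-0.9,45],
    [0.2,-0.25,1,0.7,-0.6,-0.9,45],
    [0.2,-0.25,1.7,0.7,-0.6,-0.9,45],
    [0.2,-0.25,2.4,0.7,-0.6,-0.9,45],
    [0.2,-0.25,2.8,0.7,-0.6,-0.9,45],
    [0.2,-0.25,3.1,0.7,-0.6,-0.9,45],
    [0.2,-0.25,3.1,0.7,-0.6,-0.9,45],
    [0.2,-0.25,3.1,0.7,-0.6,-0.9,45]
  ]
}}

```text
time: 11.08
position: [0.4811, 0.1916, 0.1487]
eef_rot: [[-0.079, 0.994, 0.077], [0.701, 0.111, -0.705], [-0.709, -0.002, -0.705]]
force: [0.3, 0.2, 0.1]
finger_gap: 0.451
finger_force: 0.0
```

Run:
```python
from g import *
o=where(); print((RB.T@(o["position"]-OB)).round(4))
go("g2",OB+RB@[-.042,0,.007],RB@G2)
```

```text
t 11.08 [0.4811 0.1916 0.1487] [ 0.66  0.51  1.77 -0.66  1.4   0.85] F [0.3 0.2 0.1] 0.451 0.0
[-0.0407 -0.0007  0.0061]
g2 [-0.029, 0.023, -0.043] [-0.04, 0.16, 0.12] | target [0.4817, 0.192, 0.1503]
```

Close on the handle, then check where the grip settled.

Call:
{"fn": "apply_moves", "kwargs": {
  "series": [
    [0,0,0,0,0,0,25],
    [0,0,0,0,0,0,0],
    [0,0,0,0,0,0,0],
    [0,0,0,0,0,0,0],
    [0,0,0,0,0,0,0]
  ],
  "squeeze": 90
}}

```text
time: 11.5
position: [0.4816, 0.1929, 0.1493]
eef_rot: [[-0.079, 0.994, 0.079], [0.701, 0.112, -0.704], [-0.709, -0.0, -0.705]]
force: [-0.9, 3.3, 5.0]
finger_gap: 0.164
finger_force: 88.1
```

Run:
```python
from g import *
o=where(); print((RB.T@(o["position"]-OB)).round(4),(RB.T@o["force"]).round(1))
# tank/basket corners: rim from top0/w2/w3
t=V["top0"]
for n,uv in (("rimTL",(307-0,0)),):pass
cl=lambda x,y:((x+1197.9)/4,(y+773.61)/4)
for nm,uv in dict(far_floorL=(615-532,430-400),).items(): print(nm,onz(t,cl(*uv),.006).round(4))
# rim w3 tile in ov1 (k=3.4): visible corners near side
M=np.array([609.22,638.23])
for nm,uv in dict(rimA=(450-400,383-300),rimB=(675-400,352-300),bask_a=(590-400,378-300),bask_b=(655-400,370-300),bask_c=(612-400,478-300)).items():
    px=(np.array(uv)+M)/3.4; print(nm,px.round(1),onz(V["w3"],px,.13).round(4)[:2],onz(V["w3"],px,.036).round(4)[:2])
# comp.png crop k=4 origin (160,185)
for nm,uv in dict(rTL=(642,20),rTR=(752,26),rBR=(743,226),rBL=(635,218)).items():
    print(nm,onz(t,(160+uv[0]/4,185+uv[1]/4),.13).round(4)[:2])
for nm,uv in dict(bTL=(657,101),bTR=(717,103),bBR=(714,182),bBL=(655,178)).items():
    print(nm,onz(t,(160+uv[0]/4,185+uv[1]/4),.036).round(4)[:2])
```

```text
t 11.5 [0.4816 0.1929 0.1493] [ 0.66  0.51  1.76 -0.66  1.4   0.85] F [-0.9  3.3  5. ] 0.164 88.06158542633057
[-0.042  -0.0001  0.0057] [-5.9 -0.5  1.2]
far_floorL [ 0.576  -0.0488  0.006 ]
rimA [193.9 212.1] [ 0.4474 -0.1111] [ 0.473  -0.1582]
rimB [260.1 203. ] [ 0.454  -0.0373] [ 0.4814 -0.0627]
bask_a [235.1 210.7] [ 0.4562 -0.0665] [ 0.4843 -0.1006]
bask_b [254.2 208.3] [ 0.4584 -0.0453] [ 0.4871 -0.0731]
bask_c [241.5 240.1] [ 0.4918 -0.0704] [ 0.5303 -0.1056]
rTL [ 0.5911 -0.0508]
rTR [ 0.5846 -0.1283]
rBR [ 0.4442 -0.117 ]
rBL [ 0.4519 -0.042 ]
bTL [ 0.5433 -0.0602]
bTR [ 0.5405 -0.1055]
bBR [ 0.4809 -0.1013]
bBL [ 0.4852 -0.057 ]
```

Call:
{"fn": "apply_moves", "kwargs": {
  "series": [
    [-0.3,0,0,0,0,0,0],
    [-0.8,0,-0.3,0,0,0,0],
    [-1.5,0,-1,0,0,0,0],
    [-2.2,0,-1.8,0,0,0,0],
    [-3,0,-2.6,0,5,0,0],
    [-3.8,0,-3.4,0,11,0,0],
    [-4,0,-4,0,18,0,0],
    [-4,0,-4,0,25,0,0]
  ]
}}

```text
time: 12.17
position: [0.4836, 0.1951, 0.3237]
eef_rot: [[-0.105, 0.993, 0.046], [0.936, 0.114, -0.333], [-0.336, 0.008, -0.942]]
force: [-0.8, -0.0, -0.7]
finger_gap: 0.169
finger_force: 87.8
```

```bash
cat >> g.py <<'E'
T2=np.array([-.042,0,.0057])  # TCP in hook frame, second grasp
def hookpose():
    o=robot.observe(); RH=o["eef_rot"]@G2.T; return o["position"]-RH@T2,RH
E
python3 - <<'E'
from g import *
o=where(); a=np.radians(-4.5)
# hang pose: hook x down, hook y along tank +x, hook z = x cross y
X=np.array([0,0,-1.]);Y=Rz(a)[:,0];RH=np.c_[X,Y,np.cross(X,Y)];np.save("RH.npy",RH)
go("vertical, over front of tank",[.45,0.06,.36],RH@G2)
E
```

```text
t 12.17 [0.4836 0.1951 0.3237] [ 0.49  0.12  1.73 -0.32  1.43  0.44] F [-0.8 -0.  -0.7] 0.169 87.80654668807983
vertical, over front of tank [-4.505, -1.617, 0.308] [2.36, 19.54, 10.85] | target [0.45, 0.06, 0.36]
```

Call:
{"fn": "apply_moves", "kwargs": {
  "series": [
    [-0.9,-0.3,0,0.3,3,1.5,0],
    [-1.8,-0.6,0.1,0.6,6,3,0],
    [-2.7,-0.9,0.1,1,9,5,0],
    [-3.6,-1.2,0.2,1.5,12,7,0],
    [-4.5,-1.5,0.3,2,16,9,0],
    [-5.4,-1.8,0.4,2.4,19.5,10.8,0],
    [-6.2,-2.1,0.7,2.4,19.5,10.8,0],
    [-6.2,-2.1,0.7,2.4,19.5,10.8,0]
  ]
}}

```text
time: 12.83
position: [0.4376, 0.0, 0.3626]
eef_rot: [[0.086, 0.996, -0.011], [0.996, -0.087, -0.015], [-0.016, -0.01, -1.0]]
force: [0.6, 0.4, -1.5]
finger_gap: 0.169
finger_force: 87.8
```

Call:
{"fn": "apply_moves", "kwargs": {
  "series": [
    [0,0,0,0,0,0,0],
    [0,0,0,0,0,0,0]
  ]
}}

```text
time: 13.0
position: [0.4385, 0.0049, 0.362]
eef_rot: [[0.081, 0.997, -0.011], [0.997, -0.081, -0.011], [-0.012, -0.011, -1.0]]
force: [0.2, 0.3, -2.0]
finger_gap: 0.174
finger_force: 87.8
```

Run:
```python
from g import *
o=where(); print(o["eef_rot"].round(3)); snap("wrist","w5")
RH=np.load("RH.npy"); go("next",[.585,.0,.36],RH@G2)
```

```text
t 13.0 [0.4385 0.0049 0.362 ] [-0.08 -0.15  1.88 -0.01  1.42  0.  ] F [ 0.2  0.3 -2. ] 0.174 87.78030037879944
[[ 0.081  0.997 -0.011]
 [ 0.997 -0.081 -0.011]
 [-0.012 -0.011 -1.   ]]
next [0.21, 4.876, 0.012] [-0.61, 0.67, -0.06] | target [0.585, 0.0, 0.36]
```

Call:
{"fn": "apply_moves", "kwargs": {
  "series": [
    [0.1,1,0,-0.6,0.6,0,0],
    [0.2,2,0,-0.6,0.6,0,0],
    [0.2,3,0,-0.6,0.6,0,0],
    [0.2,4,0,-0.6,0.6,0,0],
    [0.2,4.8,0,-0.6,0.6,0,0],
    [0.2,4.8,0,-0.6,0.6,0,0],
    [0.2,4.8,0,-0.6,0.6,0,0]
  ]
}}

```text
time: 13.63
position: [0.5834, 0.0008, 0.3595]
eef_rot: [[0.078, 0.997, -0.002], [0.997, -0.078, -0.001], [-0.002, -0.002, -1.0]]
force: [0.2, -0.1, -1.2]
finger_gap: 0.166
finger_force: 88.2
```

```bash
cat > fitb.py <<'E'
from g import *
from scipy.ndimage import gaussian_filter
from scipy.optimize import minimize
E=lambda a,b:(np.array(a,float)/1e3,np.array(b,float)/1e3)
def rect(x,y,z): P=[(-x,-y,z),(x,-y,z),(x,y,z),(-x,y,z)]; return [E(P[i-1],P[i]) for i in range(4)]
BAIL=[E((d,-16,66),(d,0,74.5)) for d in(-2.5,2.5)]+[E((d,0,74.5),(d,16,66)) for d in(-2.5,2.5)]
LEGS=[E((d,s*22,32),(d,s*16,66)) for d in(-2.5,2.5) for s in(-1,1)]
BASK=rect(30,25,30)+BAIL+LEGS
TANK=rect(69,37,130)+rect(65,33,130)
def grads(names,sig):
    G={}
    for n in names:
        g=gaussian_filter(cv2.cvtColor(V[n]["img"],cv2.COLOR_RGB2GRAY).astype(float),sig);G[n]=[x.astype(np.float32) for x in np.gradient(g)[::-1]]
    return G
def sc(G,L,p,z0):
    s=0
    for n in G:
        for a,b in L:
            u=proj(V[n],np.linspace(a,b,25)@Rz(p[2]).T+[p[0],p[1],z0]).astype(np.float32);d=u[-1]-u[0];d/=np.linalg.norm(d)+1e-9
            r=lambda im:cv2.remap(im,u[:,:1],u[:,1:],1)
            s+=abs((-r(G[n][0])*d[1]+r(G[n][1])*d[0]).mean())*np.linalg.norm(b-a)**.5
    return -s
def fit(L,p0,z0,names,tries=12):
    k=np.array([.004,.004,.04]);best=None;rs=np.random.RandomState(0)
    starts=[np.array(p0)+(rs.normal(0,1,3)*k if i else 0) for i in range(tries)]
    for sig in(2.5,1.5,.9):
        G=grads(names,sig);res=[]
        for st in starts:
            r=minimize(lambda q:sc(G,L,st+q*k,z0),np.zeros(3),method="Nelder-Mead",options=dict(initial_simplex=np.vstack([np.zeros(3),.7*np.eye(3)]),maxiter=120));res.append((r.fun,st+r.x*k))
        res.sort(key=lambda x:x[0]);starts=[x[1] for x in res[:3]]
    return res[0]
E
python3 - <<'E'
from fitb import *
o=where(); snap("wrist","w6"); V.update(w5=load("w5"),w6=load("w6"))
for nm,L,p0,z in(("tank",TANK,(.518,-.0845,-.08),0),("basket",BASK,(.5125,-.081,-.07),.006)):
    for names in(("w5","w6"),("top0",),("w5",),("w6",),("w3","top0"),("w5","w6","w3","top0")): print(nm,names,fit(L,p0,z,names,8))
p=fit(BASK,(.5125,-.081,-.07),.006,("w5","w6","w3","top0"),8)[1];t=fit(TANK,(.518,-.0845,-.08),0,("w5","w6","w3","top0"),8)[1]
np.save("bask.npy",p);np.save("tank.npy",t);ims=[]
for n,k in(("w5",3),("w6",3)):
    im,c,M=tile(n,[.515,-.082,.06],k);ims.append(im.copy());draw(im,c,M,BASK,Rz(p[2]),[p[0],p[1],.006],(0,0,255));draw(im,c,M,TANK,Rz(t[2]),[t[0],t[1],0],(0,255,0));ims.append(im)
cv2.imwrite("pics/ov5.png",np.vstack([np.hstack(ims[:2]),np.hstack(ims[2:])]))
E
```

```text
t 13.63 [0.5834 0.0008 0.3595] [-0.07  0.14  1.59 -0.    1.41  0.01] F [ 0.2 -0.1 -1.2] 0.166 88.21767568588257
tank ('w5', 'w6') (np.float64(-25.542386711445737), array([ 0.51569937, -0.07388312, -0.0850608 ]))
tank ('top0',) (np.float64(-25.672433476147287), array([ 0.51311193, -0.08639603, -0.09364113]))
tank ('w5',) (np.float64(-14.117588013056247), array([ 0.51504988, -0.08493023, -0.08817085]))
tank ('w6',) (np.float64(-12.1145321418551), array([ 0.51924304, -0.07431792, -0.08957514]))
tank ('w3', 'top0') (np.float64(-37.90950472253438), array([ 0.51462512, -0.08597632, -0.09540858]))
tank ('w5', 'w6', 'w3', 'top0') (np.float64(-59.6387179418764), array([ 0.51468627, -0.08582256, -0.09354466]))
basket ('w5', 'w6') (np.float64(-27.86834705168305), array([ 0.51547905, -0.07542473, -0.09907221]))
basket ('top0',) (np.float64(-17.25602139096782), array([ 0.51229673, -0.07492538, -0.02771026]))
basket ('w5',) (np.float64(-13.132202139340736), array([ 0.51519588, -0.07764571, -0.07164694]))
basket ('w6',) (np.float64(-14.979158542278945), array([ 0.51540013, -0.0738502 , -0.09281327]))
basket ('w3', 'top0') (np.float64(-24.996049244776763), array([ 0.54204803, -0.08101102, -0.14557454]))
basket ('w5', 'w6', 'w3', 'top0') (np.float64(-54.578694358740684), array([ 0.51509239, -0.08094706, -0.12041838]))
```

View pics/ov5.png

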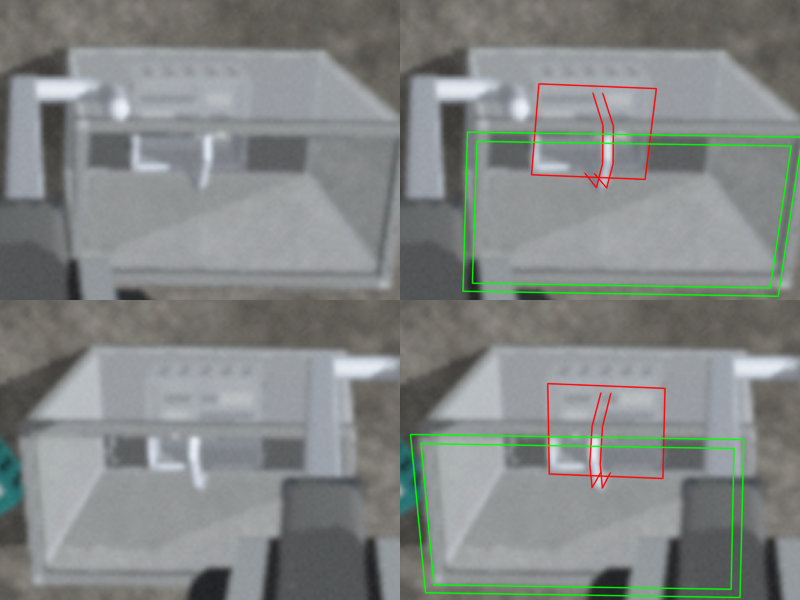

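The picture shows the grey basket in the tank with its bail wire bright at (208,140)–(203,187) in w5 and (195,440)–(203,487) in w6. The red basket model matches both. The green tank outline is about 12 px low, i.e. the real tank is about 4 mm toward +x and +y, at about (0.519,-0.081). The hook's J is at (35..125, 80..115). I have no views left, so from here I check with numbers only.

Run:
```python
from fitb import *
V.update(w5=load("w5"),w6=load("w6"))
# verify hook-in-hand: project hook corners into w5/w6 tile coords (k=3)
o=where(); RH=o["eef_rot"]@G2.T; t6=o["position"]-RH@T2
R5=np.array([[.081,.997,-.011],[.997,-.081,-.011],[-.012,-.011,-1.]]); R5=R5@G2.T; t5=np.array([.4385,.0049,.362])-R5@T2
P=np.array([(94.5,-4,0),(94.5,29.5,0),(94.5,29.5,7),(94.5,-4,7),(68.5,29.5,0),(68.5,29.5,7),(68.5,22.5,0),(0,4,0),(0,-4,0)])/1e3
for n,Rh,t in(("w5",R5,t5),("w6",RH,t6)):
    M=tile(n,[.515,-.082,.06],3)[2]; print(n,(proj(V[n],P@Rh.T+t)@M[:,:2].T+M[:,2]).round().tolist())
# tank refit restricted
for names in(("w5","w6"),("w5",),("w6",)): print(fit(TANK,(.519,-.081,-.085),0,names,3))
for names in(("w5","w6"),("w5","w6","w3")): print("bail",fit(BAIL,(.515,-.081,-.09),.006,names,3))
```

```text
t 13.68 [0.5826 0.0006 0.3599] [-0.07  0.14  1.59 -0.    1.41  0.01] F [ 0.1 -0.5 -0.2] 0.166 88.21792602539062
w5 [[13.0, 78.0], [124.0, 78.0], [124.0, 100.0], [13.0, 100.0], [134.0, 103.0], [133.0, 128.0], [108.0, 103.0], [46.0, 202.0], [7.0, 202.0]]
w6 [[308.0, 58.0], [420.0, 58.0], [419.0, 80.0], [308.0, 80.0], [429.0, 83.0], [428.0, 107.0], [403.0, 83.0], [340.0, 182.0], [301.0, 182.0]]
(np.float64(-25.53349909215148), array([ 0.51573478, -0.07392916, -0.08738794]))
(np.float64(-14.105455936571717), array([ 0.51507388, -0.08495846, -0.08574807]))
(np.float64(-12.103904228729899), array([ 0.51924133, -0.07424069, -0.08685761]))
bail (np.float64(-16.787849639161323), array([ 0.51519884, -0.07916787, -0.04032266]))
bail (np.float64(-24.619286169741997), array([ 0.51539178, -0.07906362, -0.06487912]))
```

```bash
cat >> g.py <<'E'
W=np.array([.5152,-.080,.0805]); a0=-.085
def hang(xh,yh,Wp=W,a=a0):
    X=np.array([0,0,-1.]);Y=Rz(a)[:,0];RH=np.c_[X,Y,np.cross(X,Y)]
    return Wp-RH@np.array([xh,yh,.0035])+RH@T2, RH@G2
E
python3 - <<'E'
from g import *
s=go("A",*hang(.18,.038)); s=go("B",*hang(.060,.038),s); s=go("C",*hang(.060,.013),s); go("D",*hang(.085,.013),s)
E
```

```text
A [-2.916, -3.293, 1.924] [-0.12, 0.09, 0.4] | target [0.4772, -0.079, 0.3025]
B [0.0, 0.0, 4.0] [0.0, 0.0, 0.0] | target [0.4772, -0.079, 0.1825]
C [0.0, 0.833, 0.0] [0.0, 0.0, 0.0] | target [0.5021, -0.0811, 0.1825]
D [0.0, 0.0, -0.833] [0.0, 0.0, 0.0] | target [0.5021, -0.0811, 0.2075]
```

Call:
{"fn": "apply_moves", "kwargs": {
  "series": [
    [-0.6,-0.7,0,0,0,0.4,0],
    [-1.2,-1.4,0,0,0,0.4,0],
    [-1.8,-2,0,0,0,0.4,0],
    [-2.4,-2.7,0.4,0,0,0.4,0],
    [-2.9,-3.3,0.8,0,0,0.4,0],
    [-2.9,-3.3,1.4,0,0,0.4,0],
    [-2.9,-3.3,1.9,0,0,0.4,0],
    [-2.9,-3.3,1.9,0,0,0.4,0]
  ]
}}

```text
time: 14.35
position: [0.4738, -0.0786, 0.3012]
eef_rot: [[0.087, 0.996, -0.005], [0.996, -0.087, -0.0], [-0.001, -0.005, -1.0]]
force: [-0.8, -0.6, -1.1]
finger_gap: 0.167
finger_force: 88.3
```

Call:
{"fn": "apply_moves", "kwargs": {
  "series": [
    [0,0,0,0,0,0,0],
    [0,0,0,0,0,0,0],
    [0,0,0,0,0,0,0]
  ]
}}

```text
time: 14.6
position: [0.4781, -0.0795, 0.3057]
eef_rot: [[0.086, 0.996, 0.003], [0.996, -0.086, -0.002], [-0.002, 0.004, -1.0]]
force: [-0.3, -0.2, -0.8]
finger_gap: 0.169
finger_force: 88.3
```

Run:
```python
from g import *
where();s=go("A",*hang(.18,.038)); go("B",*hang(.060,.038));
```

```text
t 14.6 [ 0.4781 -0.0795  0.3057] [-0.25 -0.03  1.88 -0.    1.29 -0.17] F [-0.3 -0.2 -0.8] 0.169 88.34195852279663
A [0.016, -0.034, 0.108] [0.2, 0.13, -0.08] | target [0.4772, -0.079, 0.3025]
B [0.024, -0.048, 4.108] [0.2, 0.13, -0.08] | target [0.4772, -0.079, 0.1825]
```

Call:
{"fn": "apply_moves", "kwargs": {
  "series": [
    [0,0,0.7,0,0,0,0],
    [0,0,1.4,0,0,0,0],
    [0,0,2.1,0,0,0,0],
    [0,0,2.1,0,0,0,0]
  ]
}}

```text
time: 14.93
position: [0.475, -0.079, 0.238]
eef_rot: [[0.087, 0.996, -0.006], [0.996, -0.087, -0.0], [-0.001, -0.006, -1.0]]
force: [-0.7, -0.3, -1.7]
finger_gap: 0.169
finger_force: 88.3
```

Call:
{"fn": "apply_moves", "kwargs": {
  "series": [
    [0,0,0.5,0,0,0,0],
    [0,0,1,0,0,0,0],
    [0,0,1.5,0,0,0,0],
    [0,0,2,0,0,0,0],
    [0,0,2,0,0,0,0],
    [0,0,2,0,0,0,0]
  ]
}}

```text
time: 15.43
position: [0.4779, -0.08, 0.1821]
eef_rot: [[0.087, 0.996, 0.001], [0.996, -0.087, -0.002], [-0.002, 0.001, -1.0]]
force: [0.2, -0.4, -0.9]
finger_gap: 0.168
finger_force: 88.3
```

Run:
```python
from fitb import *
where();s=go("B",*hang(.060,.038)); go("C",*hang(.060,.013)); 
snap("wrist","w7");V["w7"]=load("w7");V["w5"]=load("w5");V["w6"]=load("w6")
print(fit(BAIL,(.515,-.08,-.085),.006,("w7",),5),fit(BAIL,(.515,-.08,-.085),.006,("w5","w6","w7"),5))
```

```text
t 15.43 [ 0.4779 -0.08    0.1821] [-0.25  0.1   2.01 -0.    1.03 -0.17] F [ 0.2 -0.4 -0.9] 0.168 88.33195924758911
B [0.031, -0.029, -0.015] [0.06, 0.1, -0.12] | target [0.4772, -0.079, 0.1825]
C [0.033, 0.805, -0.014] [0.06, 0.1, -0.12] | target [0.5021, -0.0811, 0.1825]
(np.float64(-9.082136546341973), array([ 0.51514284, -0.0791236 , -0.0596613 ])) (np.float64(-25.831736857335915), array([ 0.51520259, -0.07909401, -0.04903208]))
```

The three-view bail fit still gives (0.5152,-0.079), so I'll slide under the wire and raise.

Call:
{"fn": "apply_moves", "kwargs": {
  "series": [
    [0.06,0.25,0,0,0,0,0],
    [0.06,0.5,0,0,0,0,0],
    [0.06,0.8,0,0,0,0,0],
    [0.06,0.8,0,0,0,0,0],
    [0.06,0.8,0,0,0,0,0]
  ]
}}

```text
time: 15.9
position: [0.5026, -0.0805, 0.1818]
eef_rot: [[0.087, 0.996, 0.002], [0.996, -0.087, -0.002], [-0.002, 0.002, -1.0]]
force: [-0.7, 0.1, -0.9]
finger_gap: 0.17
finger_force: 88.4
```

Call:
{"fn": "apply_moves", "kwargs": {
  "series": [
    [0,0,-0.3,0,0,0,0],
    [0,0,-0.6,0,0,0,0],
    [0,0,-0.9,0,0,0,0],
    [0,0,-1.2,0,0,0,0],
    [0,0,-1.2,0,0,0,0],
    [0,0,-1.2,0,0,0,0]
  ]
}}

```text
time: 16.4
position: [0.5021, -0.0804, 0.2185]
eef_rot: [[0.087, 0.996, 0.003], [0.996, -0.087, -0.002], [-0.002, 0.003, -1.0]]
force: [-0.2, -0.6, -2.3]
finger_gap: 0.167
finger_force: 88.4
```

Run:
```python
from g import *
where();print(robot.observe()["ft_torque"]); go("C at D height",*hang(.095,.013))
```

```text
t 16.4 [ 0.5021 -0.0804  0.2185] [-0.24  0.1   1.93 -0.    1.11 -0.16] F [-0.2 -0.6 -2.3] 0.167 88.37481737136841
[-0.01350217  0.04249636  0.02127154]
C at D height [-0.022, 0.001, 0.033] [0.2, 0.13, -0.13] | target [0.5021, -0.0811, 0.2175]
```

The force rose by about 1.3 N, so the basket hangs on the hook. Lifting out smoothly.

Call:
{"fn": "apply_moves", "kwargs": {
  "series": [
    [0,0,-0.2,0,0,0,0],
    [0,0,-0.5,0,0,0,0],
    [0,0,-0.8,0,0,0,0],
    [0,0,-1.1,0,0,0,0],
    [0,0,-1.4,0,0,0,0],
    [0,0,-1.7,0,0,0,0],
    [0,0,-2,0,0,0,0],
    [0,0,-2.3,0,0,0,0]
  ]
}}

```text
time: 17.07
position: [0.5015, -0.0801, 0.2874]
eef_rot: [[0.087, 0.996, 0.001], [0.996, -0.087, -0.002], [-0.002, 0.002, -1.0]]
force: [-0.6, 0.2, -2.1]
finger_gap: 0.172
finger_force: 88.4
```

Call:
{"fn": "apply_moves", "kwargs": {
  "series": [
    [0,0,-0.3,0,0,0,0],
    [0,0,-0.6,0,0,0,0],
    [0,0,-1,0,0,0,0],
    [0,0,-1.4,0,0,0,0],
    [0,0,-1.8,0,0,0,0],
    [0,0,-2.2,0,0,0,0],
    [0,0,-2.6,0,0,0,0],
    [0,0,-2.9,0,0,0,0]
  ]
}}

```text
time: 17.73
position: [0.5017, -0.0801, 0.3753]
eef_rot: [[0.087, 0.996, 0.003], [0.996, -0.087, -0.002], [-0.002, 0.003, -1.0]]
force: [-0.2, 0.3, -1.3]
finger_gap: 0.171
finger_force: 88.4
```

Call:
{"fn": "apply_moves", "kwargs": {
  "series": [
    [0,0,0,0,0,0,0],
    [0,0,0,0,0,0,0],
    [0,0,0,0,0,0,0]
  ]
}}

```text
time: 17.98
position: [0.501, -0.0798, 0.3727]
eef_rot: [[0.087, 0.996, -0.0], [0.996, -0.087, -0.002], [-0.002, -0.0, -1.0]]
force: [-0.4, 0.3, -3.1]
finger_gap: 0.167
finger_force: 88.4
```

Run:
```python
from fitb import *
o=where(); snap("scene","s3"); c=snap("top","t3"); V.update(s3=load("s3"),t3=load("t3"),w3=load("w3"))
bz=o["position"][2]-.2075+.006; print("basket z",bz)
# tray: fit from top0 by dark-grey inside outline
TR=[ (a,b) for a,b in rect(161,182,14)]
for nm in ("top0","scene0"): print("tray",nm,fit(TR,(.585,-.417,0),0,(nm,),8))
print(fit(TR,(.585,-.417,0),0,("top0","scene0"),8))
print("basket in scene/top now",fit(BASK,(o["position"][0]+.013,o["position"][1],-.085),bz,("s3","t3"),6))
```

```text
t 17.98 [ 0.501  -0.0798  0.3727] [-0.24 -0.02  1.74 -0.    1.42 -0.16] F [-0.4  0.3 -3.1] 0.167 88.3531129360199
basket z 0.17115808875836583
tray top0 (np.float64(-19.84934037886791), array([ 0.59218683, -0.40671733, -0.00252384]))
tray scene0 (np.float64(-20.043821394246258), array([ 0.58297919, -0.4088958 ,  0.0037106 ]))
(np.float64(-34.19018488683125), array([ 0.59228532, -0.4083316 , -0.00660069]))
basket in scene/top now (np.float64(-23.8859561730192), array([ 0.51405713, -0.08447648,  0.08757449]))
```

The basket is out at z≈0.171, clear of the rim at 0.13. The tray is centred near (0.588,-0.408). I carry it to the tray's free half, near (0.575,-0.32).

Call:
{"fn": "apply_moves", "kwargs": {
  "series": [
    [-0.2,0.05,0,0,0,0,0],
    [-0.5,0.15,0,0,0,0,0],
    [-0.9,0.3,0,0,0,0,0],
    [-1.4,0.5,0,0,0,0,0],
    [-1.9,0.65,0,0,0,0,0],
    [-2.4,0.8,0,0,0,0,0],
    [-2.9,1,0,0,0,0,0],
    [-3.4,1.2,0,0,0,0,0]
  ]
}}

```text
time: 18.75
position: [0.5286, -0.1867, 0.3734]
eef_rot: [[0.088, 0.996, 0.001], [0.996, -0.088, -0.002], [-0.002, 0.001, -1.0]]
force: [-1.1, 0.0, -1.5]
finger_gap: 0.169
finger_force: 88.3
```

Call:
{"fn": "apply_moves", "kwargs": {
  "series": [
    [-0.5,0.2,0,0,0,0,0],
    [-1,0.4,0,0,0,0,0],
    [-1.5,0.5,0,0,0,0,0],
    [-2,0.7,0,0,0,0,0],
    [-2.5,0.9,0,0,0,0,0],
    [-3,1,0,0,0,0,0],
    [-3.4,1.2,0,0,0,0,0],
    [-3.8,1.3,0,0,0,0,0]
  ]
}}

```text
time: 19.42
position: [0.5577, -0.3031, 0.3736]
eef_rot: [[0.087, 0.996, 0.001], [0.996, -0.087, -0.002], [-0.002, 0.001, -1.0]]
force: [0.4, 0.9, -2.7]
finger_gap: 0.17
finger_force: 88.3
```

Call:
{"fn": "apply_moves", "kwargs": {
  "series": [
    [-0.3,0.1,0,0,0,0,0],
    [-0.5,0.2,0,0,0,0,0],
    [-0.5,0.2,0,0,0,0,0],
    [-0.5,0.2,0,0,0,0,0],
    [-0.5,0.2,0,0,0,0,0]
  ]
}}

```text
time: 19.83
position: [0.5619, -0.3164, 0.3738]
eef_rot: [[0.087, 0.996, 0.001], [0.996, -0.087, -0.001], [-0.001, 0.001, -1.0]]
force: [-0.9, 0.7, -2.3]
finger_gap: 0.169
finger_force: 88.3
```

Run:
```python
from fitb import *
o=where(); hp,RH=hookpose(); w=hp+RH@[.085,.013,.0035]; print("wire",w, "down to touch (units)",(w[2]-.0765)/.03)
snap("scene","s4"); snap("top","t4"); V.update(s4=load("s4"),t4=load("t4"))
for n in(("s4",),("t4",),("s4","t4")): print(fit(BASK,(w[0],w[1],-.085),w[2]-.0745,n,6))
```

```text
t 19.83 [ 0.5619 -0.3164  0.3738] [-0.58  0.26  1.43 -0.    1.45 -0.49] F [-0.9  0.7 -2.3] 0.169 88.30936431884766
wire [ 0.57509588 -0.31549652  0.24676815] down to touch (units) 5.67560512773981
(np.float64(-17.753623743257215), array([ 0.57726258, -0.32296967, -0.22510133]))
(np.float64(-38.485622312716416), array([ 0.56448074, -0.33735792, -0.16984271]))
(np.float64(-50.43177392893994), array([ 0.56515712, -0.33802881, -0.14193726]))
```

Call:
{"fn": "apply_moves", "kwargs": {
  "series": [
    [0,0,0.4,0,0,0,0],
    [0,0,1,0,0,0,0],
    [0,0,1.7,0,0,0,0],
    [0,0,2.4,0,0,0,0],
    [0,0,3.1,0,0,0,0],
    [0,0,3.7,0,0,0,0],
    [0,0,4.1,0,0,0,0],
    [0,0,4.4,0,0,0,0]
  ]
}}

```text
time: 20.6
position: [0.5611, -0.3165, 0.2393]
eef_rot: [[0.087, 0.996, -0.002], [0.996, -0.087, -0.0], [-0.0, -0.002, -1.0]]
force: [-0.3, -0.3, -1.5]
finger_gap: 0.167
finger_force: 88.4
```

Call:
{"fn": "apply_moves", "kwargs": {
  "series": [
    [0,0,0.3,0,0,0,0],
    [0,0,0.6,0,0,0,0],
    [0,0,0.8,0,0,0,0],
    [0,0,0.8,0,0,0,0],
    [0,0,0.8,0,0,0,0]
  ]
}}

```text
time: 21.02
position: [0.5621, -0.3175, 0.2178]
eef_rot: [[0.087, 0.996, 0.001], [0.996, -0.087, -0.002], [-0.002, 0.001, -1.0]]
force: [0.0, -0.1, -2.0]
finger_gap: 0.164
finger_force: 88.4
```

Run:
```python
from g import *
o=where(); hp,RH=hookpose(); w=hp+RH@[.085,.013,.0035]; print("wire",w, "down to touch (units)",(w[2]-.0765)/.03)
```

```text
t 21.02 [ 0.5621 -0.3175  0.2178] [-0.58  0.37  1.6  -0.    1.17 -0.49] F [ 0.  -0.1 -2. ] 0.164 88.36312651634216
wire [ 0.57534401 -0.31667811  0.09083801] down to touch (units) 0.4779338050805942
```

Call:
{"fn": "apply_moves", "kwargs": {
  "series": [
    [0,0,0.1,0,0,0,0],
    [0,0,0.2,0,0,0,0],
    [0,0,0.3,0,0,0,0],
    [0,0,0.4,0,0,0,0],
    [0,0,0.5,0,0,0,0],
    [0,0,0.6,0,0,0,0],
    [0,0,0.6,0,0,0,0]
  ]
}}

```text
time: 21.6
position: [0.5617, -0.3172, 0.199]
eef_rot: [[0.087, 0.996, -0.0], [0.996, -0.087, -0.001], [-0.001, 0.0, -1.0]]
force: [-0.3, 0.1, -1.1]
finger_gap: 0.171
finger_force: 88.3
```

Run:
```python
from fitb import *
o=where(); hp,RH=hookpose(); w=hp+RH@[.085,.013,.0035]; print("wire",w, "down to touch (units)",(w[2]-.0765)/.03)
snap("wrist","w8"); snap("scene","s5"); V.update(w8=load("w8"),s5=load("s5"))
for n in(("w8",),("s5",),("w8","s5")): print(fit(BASK,(w[0],w[1],-.085),.002,n,6))
```

```text
t 21.6 [ 0.5617 -0.3172  0.199 ] [-0.58  0.38  1.62 -0.    1.14 -0.49] F [-0.3  0.1 -1.1] 0.171 88.34828495979309
wire [ 0.57483089 -0.31631967  0.07200173] down to touch (units) -0.14994227479141384
(np.float64(-28.652539867103766), array([ 0.57814779, -0.31724075, -0.25119885]))
(np.float64(-12.297640560489079), array([ 0.57120022, -0.32281966, -0.25922768]))
(np.float64(-38.79482324287817), array([ 0.57826625, -0.31735828, -0.24862917]))
```

The force is back to the hook's own weight. The wrist fit puts the basket standing at (0.578,-0.317). Now I unhook: down, back along -hook y, then up.

Call:
{"fn": "apply_moves", "kwargs": {
  "series": [
    [0,0,0.2,0,0,0,0],
    [0,0,0.4,0,0,0,0],
    [0,0,0.6,0,0,0,0],
    [0,0,0.66,0,0,0,0],
    [0,0,0.66,0,0,0,0],
    [0,0,0.66,0,0,0,0]
  ]
}}

```text
time: 22.2
position: [0.5619, -0.3174, 0.1795]
eef_rot: [[0.087, 0.996, 0.0], [0.996, -0.087, -0.001], [-0.001, 0.0, -1.0]]
force: [-0.0, 0.7, -1.0]
finger_gap: 0.167
finger_force: 88.3
```

Run:
```python
from g import *
o=where(); hp,RH=hookpose(); print("wire in hook",(RH.T@(np.array([.578,-.317,.0765])-hp)).round(4),"foot z",(hp+RH@[.0945,0,0])[2])
```

```text
t 22.2 [ 0.5619 -0.3174  0.1795] [-0.58  0.4   1.63 -0.    1.1  -0.49] F [-0.   0.7 -1. ] 0.167 88.3465039730072
wire in hook [0.061  0.016  0.0038] foot z 0.043031417511535164
```

Call:
{"fn": "apply_moves", "kwargs": {
  "series": [
    [0,-0.2,0.03,0,0,0,0],
    [0,-0.4,0.03,0,0,0,0],
    [0,-0.6,0.03,0,0,0,0],
    [0,-0.8,0.03,0,0,0,0],
    [0,-1.1,0.03,0,0,0,0],
    [0,-1.3,0.03,0,0,0,0],
    [0,-1.3,0.03,0,0,0,0],
    [0,-1.3,0.03,0,0,0,0]
  ]
}}

```text
time: 22.87
position: [0.5228, -0.3142, 0.1793]
eef_rot: [[0.088, 0.996, 0.001], [0.996, -0.088, -0.002], [-0.002, 0.002, -1.0]]
force: [-0.6, 0.9, -1.4]
finger_gap: 0.167
finger_force: 88.4
```

Run:
```python
from fitb import *
o=where(); snap("wrist","w9"); V.update(w9=load("w9"))
print(fit(BASK,(.578,-.317,-.25),.002,("w9",),6))
```

```text
t 22.87 [ 0.5228 -0.3142  0.1793] [-0.61  0.34  1.72 -0.    1.08 -0.52] F [-0.6  0.9 -1.4] 0.167 88.41952800750732
(np.float64(-31.205262815584117), array([ 0.5774057 , -0.31725353, -0.24455559]))
```

The basket stayed put when the hook slid clear. Up, and back to the rest.

Call:
{"fn": "apply_moves", "kwargs": {
  "series": [
    [0,0,-0.5,0,0,0,0],
    [0,0,-1.3,0,0,0,0],
    [0,0,-2.3,0,0,0,0],
    [0,0,-3.4,0,0,0,0],
    [0,0,-4.5,0,0,0,0],
    [0,0,-5.5,0,0,0,0],
    [0,0,-6.3,0,0,0,0],
    [0,0,-6.3,0,0,0,0]
  ]
}}

```text
time: 23.58
position: [0.526, -0.3155, 0.3759]
eef_rot: [[0.087, 0.996, 0.012], [0.996, -0.087, -0.01], [-0.008, 0.013, -1.0]]
force: [0.2, -0.7, 0.6]
finger_gap: 0.168
finger_force: 88.6
```

Call:
{"fn": "apply_moves", "kwargs": {
  "series": [
    [1,0,0,0,0,0,0],
    [2.2,0,0,0,0,0,0],
    [3.4,-0.1,0,0,0,0,0],
    [4.6,-0.2,0,0,0,0,0],
    [5.8,-0.3,0,0,0,0,0],
    [7,-0.4,0,0,0,0,0],
    [8.2,-0.5,0,0,0,0,0],
    [9.4,-0.6,0,0,0,0,0]
  ]
}}

```text
time: 24.25
position: [0.5292, -0.0294, 0.3662]
eef_rot: [[0.087, 0.996, -0.0], [0.996, -0.087, -0.002], [-0.002, -0.0, -1.0]]
force: [1.1, 0.4, -1.3]
finger_gap: 0.169
finger_force: 88.5
```

```bash
cat >> g.py <<'E'
def seat2(dx,dy,dz): return OB+RB@(np.array([dx,dy,dz])+T2), RB@G2
E
python3 - <<'E'
from g import *
o=where(); p,Rt=seat2(-.006,0,.07); go("above",p+[0,0,.13],Rt); go("pre",p,Rt)
E
```

```text
t 24.25 [ 0.5292 -0.0294  0.3662] [-0.14  0.03  1.7  -0.    1.41 -0.05] F [ 1.1  0.4 -1.3] 0.169 88.47289681434631
above [5.766, -1.93, 1.096] [-4.45, -44.76, -10.7] | target [0.4866, 0.1479, 0.3331]
pre [5.772, -1.929, 5.429] [-4.45, -44.76, -10.7] | target [0.4866, 0.1479, 0.2031]
```

Call:
{"fn": "apply_moves", "kwargs": {
  "series": [
    [0.8,-0.3,0,-0.6,-6.4,-1.5,0],
    [1.6,-0.6,0,-1.3,-12.8,-3,0],
    [2.4,-0.9,0,-1.9,-19.2,-4.6,0],
    [3.2,-1.2,0,-2.5,-25.6,-6.1,0],
    [4,-1.4,0,-3.2,-32,-7.6,0],
    [4.8,-1.6,0.3,-3.8,-38.4,-9.2,0],
    [5.7,-1.9,0.6,-4.4,-44.7,-10.7,0],
    [5.7,-1.9,0.9,-4.4,-44.7,-10.7,0]
  ]
}}

```text
time: 24.92
position: [0.4852, 0.1512, 0.3339]
eef_rot: [[-0.091, 0.993, 0.08], [0.701, 0.121, -0.703], [-0.707, -0.008, -0.707]]
force: [0.2, -0.5, -1.4]
finger_gap: 0.167
finger_force: 88.4
```

Call:
{"fn": "apply_moves", "kwargs": {
  "series": [
    [0,0,0,0,0,0,0],
    [0,0,0,0,0,0,0],
    [0,0,0,0,0,0,0]
  ]
}}

```text
time: 25.17
position: [0.4884, 0.1432, 0.3407]
eef_rot: [[-0.075, 0.994, 0.077], [0.704, 0.108, -0.702], [-0.706, 0.001, -0.708]]
force: [-0.1, -0.5, -0.6]
finger_gap: 0.168
finger_force: 88.4
```

Run:
```python
from g import *
o=where(); p,Rt=seat2(-.006,0,.07); go("above",p+[0,0,.13],Rt); go("pre",p,Rt)
```

```text
t 25.17 [0.4884 0.1432 0.3407] [ 0.59  0.23  1.71 -0.68  1.62  0.59] F [-0.1 -0.5 -0.6] 0.168 88.42111587524414
above [0.294, -0.043, 0.063] [-0.01, -0.07, -0.12] | target [0.4866, 0.1479, 0.3331]
pre [3.355, -0.049, 3.131] [-0.01, -0.07, -0.12] | target [0.4866, 0.1479, 0.2031]
```

Call:
{"fn": "apply_moves", "kwargs": {
  "series": [
    [0.6,0,0.5,0,0,0,0],
    [1.3,0,1.1,0,0,0,0],
    [2,0,1.8,0,0,0,0],
    [2.7,-0.05,2.5,0,0,0,0],
    [3.2,-0.05,3,0,0,0,0],
    [3.35,-0.05,3.1,0,0,0,0],
    [3.35,-0.05,3.1,0,0,0,0],
    [3.35,-0.05,3.1,0,0,0,0]
  ]
}}

```text
time: 25.83
position: [0.4873, 0.1486, 0.2052]
eef_rot: [[-0.074, 0.994, 0.078], [0.704, 0.107, -0.702], [-0.706, 0.003, -0.708]]
force: [0.1, -0.6, -1.2]
finger_gap: 0.171
finger_force: 88.4
```

Run:
```python
from g import *
o=where(); s=go("z10",*seat2(-.006,0,.01)); print((RB.T@(o["position"]-OB)-T2).round(4))
```

```text
t 25.83 [0.4873 0.1486 0.2052] [ 0.59  0.39  1.81 -0.68  1.42  0.76] F [ 0.1 -0.6 -1.2] 0.171 88.4174108505249
z10 [2.037, -0.034, 0.066] [0.05, -0.08, -0.23] | target [0.4819, 0.1901, 0.1607]
[-0.0079  0.0008  0.0711]
```

Call:
{"fn": "apply_moves", "kwargs": {
  "series": [
    [0.5,-0.03,0.07,0,0,-0.2,0],
    [1,-0.03,0.07,0,0,-0.2,0],
    [1.5,-0.03,0.07,0,0,-0.2,0],
    [1.8,-0.03,0.07,0,0,-0.2,0],
    [2.05,-0.03,0.07,0,0,-0.2,0],
    [2.05,-0.03,0.07,0,0,-0.2,0],
    [2.05,-0.03,0.07,0,0,-0.2,0]
  ]
}}

```text
time: 26.42
position: [0.4801, 0.1913, 0.1579]
eef_rot: [[-0.082, 0.994, 0.078], [0.702, 0.113, -0.703], [-0.707, -0.003, -0.707]]
force: [0.5, 0.6, -0.0]
finger_gap: 0.166
finger_force: 88.4
```

Run:
```python
from g import *
o=where(); s=go("seat",*seat2(-.005,0,.0)); print((RB.T@(o["position"]-OB)-T2).round(4),(RB.T@o["force"]).round(1))
```

```text
t 26.42 [0.4801 0.1913 0.1579] [ 0.66  0.49  1.77 -0.66  1.41  0.84] F [ 0.5  0.6 -0. ] 0.166 88.43553185462952
seat [0.234, 0.057, 0.001] [0.01, 0.03, 0.26] | target [0.4812, 0.1964, 0.1529]
[-0.005  -0.0017  0.007 ] [-0.4  0.5 -0.4]
```

Call:
{"fn": "apply_moves", "kwargs": {
  "series": [
    [0.08,0.03,0,0,0,0.2,0],
    [0.16,0.04,0,0,0,0.2,0],
    [0.24,0.04,0,0,0,0.2,0],
    [0.26,0.04,0,0,0,0.2,0],
    [0.26,0.04,0,0,0,0.2,0]
  ]
}}

```text
time: 26.83
position: [0.4812, 0.1964, 0.1531]
eef_rot: [[-0.077, 0.994, 0.078], [0.703, 0.109, -0.703], [-0.707, 0.001, -0.707]]
force: [-0.0, -1.2, 0.4]
finger_gap: 0.168
finger_force: 88.5
```

Run:
```python
from g import *
o=where(); print((RB.T@(o["position"]-OB)-T2).round(4),(RB.T@o["force"]).round(1))
```

```text
t 26.83 [0.4812 0.1964 0.1531] [ 0.67  0.5   1.76 -0.66  1.41  0.85] F [-0.  -1.2  0.4] 0.168 88.49363207817078
[-0.0052 -0.0001  0.0002] [ 0.6 -0.1  1.1]
```

Call:
{"fn": "apply_moves", "kwargs": {
  "series": [
    [0.03,0,0,0,0,0,0],
    [0.06,0,0,0,0,0,0],
    [0.06,0,0,0,0,0,0]
  ]
}}

```text
time: 27.08
position: [0.4811, 0.1967, 0.1528]
eef_rot: [[-0.076, 0.994, 0.078], [0.701, 0.109, -0.705], [-0.709, 0.001, -0.705]]
force: [0.2, -3.5, 3.9]
finger_gap: 0.17
finger_force: 88.5
```

Run:
```python
from g import *
o=where(); print((RB.T@(o["position"]-OB)-T2).round(4),(RB.T@o["force"]).round(1))
```

```text
t 27.08 [0.4811 0.1967 0.1528] [ 0.67  0.51  1.76 -0.66  1.41  0.85] F [ 0.2 -3.5  3.9] 0.17 88.51156711578369
[-0.0052 -0.0001 -0.0003] [-0.3 -0.2  5.3]
```

Seated with 5 N on the bed. Release and back off up the slope.

Call:
{"fn": "apply_moves", "kwargs": {
  "series": [
    [0.04,0,0,0,0,0,25],
    [0,0,0,0,0,0,40],
    [0,0,0,0,0,0,45],
    [0,0,-0.4,0,0,0,45],
    [0,0,-1.2,0,0,0,45],
    [0,0,-2.2,0,0,0,45],
    [0,0,-3.2,0,0,0,45],
    [0,0,-3.2,0,0,0,45]
  ]
}}

```text
time: 27.75
position: [0.4755, 0.2709, 0.2244]
eef_rot: [[-0.074, 0.994, 0.086], [0.709, 0.113, -0.696], [-0.701, 0.009, -0.713]]
force: [0.6, -0.1, 1.5]
finger_gap: 0.452
finger_force: 0.0
```

Call:
{"fn": "apply_moves", "kwargs": {
  "series": [
    [0,0,-1,0,0,0,45],
    [0,0,-1,0,0,0,45],
    [0,0,-1,0,0,0,45]
  ]
}}

```text
time: 28.0
position: [0.4714, 0.2876, 0.2415]
eef_rot: [[-0.077, 0.994, 0.08], [0.705, 0.111, -0.701], [-0.705, 0.003, -0.709]]
force: [-0.4, 0.1, -1.0]
finger_gap: 0.453
finger_force: 0.0
```

Run:
```python
from fitb import *
o=where(); snap("wrist","x1"); snap("scene","x2"); snap("top","x3"); V.update(x1=load("x1"),x2=load("x2"),x3=load("x3"))
# hook in bed frame: scan slope offset / yaw error with the gradient score
def score(q,names,G):
    s=0;Rh=RB@R.from_rotvec([0,0,q[2]]).as_matrix();t=OB+RB@[q[0],q[1],q[3]]
    for n in names:
        for a,b in HOOK:
            u=proj(V[n],np.linspace(a,b,25)@Rh.T+t).astype(np.float32);d=u[-1]-u[0];d/=np.linalg.norm(d)+1e-9
            r=lambda im:cv2.remap(im,u[:,:1],u[:,1:],1)
            s+=abs((-r(G[n][0])*d[1]+r(G[n][1])*d[0]).mean())*np.linalg.norm(b-a)**.5
    return -s
k=np.array([.006,.004,.04,.004])
for names in(("x2",),("x3",),("x2","x3")):
    x=np.zeros(4)
    for sig in(2,1):
        G=grads(names,sig);r=minimize(lambda q:score(x+q*k,names,G),np.zeros(4),method="Nelder-Mead",options=dict(initial_simplex=np.vstack([np.zeros(4),np.eye(4)])));x=x+r.x*k
    print("hook in bed x,y,yaw,z",names,x.round(4),r.fun)
for n in(("x2",),("x3",),("x2","x3")): print("basket",n,fit(BASK,(.5775,-.317,-.245),.002,n,4))
# bystander check: pixel change top0 vs x3 at their places
d=cv2.absdiff(V["top0"]["img"],V["x3"]["img"]).max(2)
for nm,(u,v) in dict(bur=(452,172),tweez=(464,218),pot=(323,144),cast=(224,177),cast2=(213,155)).items(): print(nm,d[v-14:v+15,u-26:u+27].mean().round(1))
```

```text
t 28.0 [0.4714 0.2876 0.2415] [ 0.78  0.49  1.57 -0.59  1.62  0.81] F [-0.4  0.1 -1. ] 0.453 0.0
hook in bed x,y,yaw,z ('x2',) [ 0.0186  0.0787 -0.0059 -0.1245] -49.81572332939748
hook in bed x,y,yaw,z ('x3',) [ 0.0111 -0.0033  0.0755  0.0013] -46.246745558796505
hook in bed x,y,yaw,z ('x2', 'x3') [ 0.0102 -0.0041  0.091   0.0008] -93.53625662484608
basket ('x2',) (np.float64(-9.113978765416475), array([ 0.58721677, -0.30059258,  0.45480777]))
basket ('x3',) (np.float64(-25.111225773604733), array([ 0.56884592, -0.32820235, -1.26218381]))
basket ('x2', 'x3') (np.float64(-35.110657371127694), array([ 0.5768883 , -0.31929845, -0.34518252]))
bur 3.5
tweez 3.5
pot 2.9
cast 3.3
cast2 3.3
```

Run:
```python
from g import *
V.update(s2=load("s2"),x2=load("x2"))
g=lambda n:cv2.cvtColor(V[n]["img"],cv2.COLOR_RGB2GRAY).astype(np.float32)
for nm,P in dict(J=[.08,.013,.004],shank=[.03,0,.007],handle=[-.03,0,.01],end=[-.055,0,.01]).items():
    u=proj(V["s2"],OB+RB@P)[0].round().astype(int); r=9; a,b=[g(n)[u[1]-r:u[1]+r,u[0]-r:u[0]+r] for n in("s2","x2")]
    b2=g("x2")[u[1]-r-5:u[1]+r+5,u[0]-r-5:u[0]+r+5]; m=cv2.matchTemplate(b2,a,cv2.TM_CCOEFF_NORMED);_,v,_,l=cv2.minMaxLoc(m)
    print(nm,u,abs(a-b).mean().round(1),"best shift px",(l[0]-5,l[1]-5),round(v,3))
```

```text
J [265 178] 7.1 best shift px (0, 0) 0.993
shank [255 167] 7.5 best shift px (0, 0) 0.999
handle [247 153] 9.2 best shift px (0, 0) 0.541
end [243 146] 7.0 best shift px (0, 0) 0.697
```

The J and shank sit on the same pixels as in the first, visually checked seating (correlation 0.99+). The handle patches match less well (0.54–0.70) but show no shift. The joint scene and top fit keeps the basket where it was placed, and the bystanders are unchanged. Handing in.

Run:
```python
from plant import robot
print(robot.sign_off())
```

```text
the job is handed in; nothing more can be done
None
```

I handed the job in at about 28 s. The basket stands unhooked in the tray's free half, and the hook is back in its sloped rest and let go. The camera checks showed nothing else moved, but the hand-in gave no verdict.

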